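# Close up the queen cage case

## Robot

A 7-joint arm with a two-finger parallel gripper is mounted at the origin on the work surface. World frame = base frame: x ahead of the robot, y to its left, z up, the work surface at z = 0. Lengths are in mm, angles in rad, forces in N, time in s.
With the tool pointing down it reaches from about 425 to 825 mm from the base axis. Payload 3.6 kg.
Tool frame: the origin (TCP) lies at the centre of the arm's flange, where the gripper is bolted on; the fingertips stand 186 mm ahead of it and the grasp point (between the pads) lies 167 mm ahead of it (r.tcp_to_tips is the distance from the TCP to the fingertips, in mm); z points along the fingers, y is the direction in which the jaws open and shut (so a half turn about z gives the same grasp; the last joint's range is limited). The gripper opens to 93 mm and grips with 3 to 60 N. Pads are 15 mm wide; open, the fingers measure 128 mm over their backs; the gripper's body (75 mm by 188 mm) begins 65 mm behind the grasp point.
Start: joints at [1.115, 0.615, -0.013, 1.423, 0.008, 1.103, -0.04], TCP at [270.263, -591.129, 404.74] pointing down, gripper open.
Joint ranges: [-3.12, 3.12], [-0.3, 2.06], [-1.34, 1.32], [0.26, 2.42], [-1.36, 4.5], [0.01, 1.98], [-2.84, 2.84]. Speed limits (rad/s): [2.79, 2.79, 3.14, 3.14, 3.14, 3.14, 3.14].

## Interface

Orientations are given as a unit quaternion [x, y, z, w].
In Python, from station import r gives the robot as it stands.
- The arm moves only by the tool apply_moves, never from a script. Its argument "increments" is a list of rows, each an object of numbers: "tx", "ty", "tz": the shift along the tool's x, y, z in mm; "ax", "ay", "az": the turn, a rotation vector about the tool's x, y, z in degrees; "gripper": the gripper's target within -1 to 1 (fully open at 1, half-way at 0, shut at -1). A call has 1 to 12 rows; each row is the pose to reach, as a shift and turn from the pose measured when the call began, along the tool's axes at that moment; what a row does not reach only later rows make up. A row lasts 1/12 s, in which the tool goes at most 41.7 mm and 7.16 degrees, less where a joint would pass 70% of its speed; a pose out of reach is approached as far as the arm can. A call with a gripper value outside its range is refused whole. The fingers move at their own pace and stop on an object; "newtons" is the grip in N (left out, the last holds). Time passes only in rows, so rows that repeat a pose let the fingers close. It gives the time, the measured TCP pose, the force and the opening at its end, in the units of the state.
- r.sense(): the state, without advancing time (a new reading comes with each control period).
- r.grab_frame(name): name is "scene" or "top" or "wrist"; returns the picture (480x640x3 uint8, blue, green, red); there is no depth.
- r.camera_model(name): a dict with "fx", "fy", "cx", "cy" (pixels), "eye" and "orientation" of the camera in the world. Camera axes: x right, y down, z forward; pixel columns grow to the right and rows downward; lengths in mm; the calibration is good to about 2 mm. A picture is of the moment at which its call begins: read the wrist's pose just before it. camera_model takes no time and is no camera call; for the wrist camera it gives the pose at the moment of the call.
- r.finish_job(): hands the job in, once; it reports no verdict.
The state is a dict: "t": time; "joint_pos": joint angles; "dq": joint speeds; "tau": joint torques, N m; "tcp_pos": TCP position; "tcp_rot": TCP orientation; "ft_force": force on the tool from outside, world axes, zero at the start; "torque": the same for the moment, N m; "grip_width": opening from 0.0 (shut) to 1.0 (fully open).
Only numpy, scipy, OpenCV 4.12 (cv2) and the standard library are available. Lean on these libraries where they do the work, as an engineer would, in place of code of your own. Each camera call takes 0.05 s, during which the arm holds its last target.

## Task

The small wooden queen cage is lying mesh side down: turn it over and lay it flat in the open tray of the travelling case with its mesh side up. Then shut the glazed lid, swing the catch's wire loop over so that it hooks behind the keeper on the lid, and press the catch lever right down until it has gone over centre and holds the lid shut. Leave the jars and the other things on the table where they are.

Things in the scene. Friction and masses are not known exactly. Their poses are not given: they have to be found in the camera images.
- cage: Queen cage: pale wooden block 64 (its x) x 36 (y) x 18 mm (z), about 35 g. One broad face has a dark wire mesh panel over three round wells, the opposite face is bare wood. Origin: centre of the mesh face; z points from the mesh face to the bare face. It starts loose, flat on the table, mesh face DOWN (z up, origin at table height); wanted mesh up (z down).
- case: Travelling case, plywood, fixed: 270 (its x) x 130 (y) x 40 mm high without lid. Origin: centre of its underside, z up. The -x end is a solid deck 40 mm high that carries the catch. The +x part is an open tray, inside x -5 to 125, y -55 to 55 mm, floor at 15, rims at 40 mm. Lid hinged along the +x end; shut, it covers x -20 to 135, from 40 to 48 mm high.
- tray_floor (a point): centre of the tray's floor, at (60, 0, 15) mm in the case's frame.
- lid (a joint): lid angle, rad: 0 shut, grows as it opens, stop at 2.2. The lid is a 155 x 130 x 8 mm wooden frame with a clear pane, 150 g, on a slightly stiff damped hinge: it stays where left between about 1.1 and 2.05, and falls gently shut, in 1 to 2 s, once below about 0.9.
- lid_hinge (a point): middle of the lid's hinge line, at (135, 0, 40) mm in the case's frame, in the plane of the lid's underside; axis along the case's y. At angle a the lid extends from here along (-cos a, 0, sin a) in the case's frame; its outer face (8 mm off) looks along (sin a, 0, cos a).
- keeper (a point): where the loop's bar sits when hooked: 142 mm from the hinge line, 2 mm off the lid's outer face. The keeper is a steel plate 18 mm wide, 12 mm high, just on the catch side of this spot, leaning 20 deg towards the hinge: the bar must pass over its top and come down on the hinge side. Frame: the lid's (lid shut: as the case's, z up).
- lever (a joint): catch lever angle, rad: 0 closed (flat, pointing to the case's -x, away from the keeper), grows as it opens, 1.57 upright, stop at 2.3. It stays where left (friction 0.05 N m). With the loop hooked it gets stiffer below about 0.95 (some 3 N at the tip) and goes over centre at about 0.3; press it to 0.
- lever_pivot (a point): the lever's pivot, at (-65, 0, 53) mm in the case's frame; axis along the case's y. At angle t the lever extends from here along (-cos t, 0, sin t) in the case's frame.
- lever_tip (a point): middle of the free end of the lever, a flat steel plate 60 mm long from the pivot, 22 mm wide, 4 mm thick.
- loop_pivot (a point): the loop's pivot on the lever, 18 mm from the lever's pivot; axis along the case's y. The loop turns about it easily, its arms straddling the lever.
- loop_bar (a point): middle of the cross bar (along the case's y) of the catch's wire loop: a U of 4.5 mm steel wire, 43 mm wide outside, bar 73 mm from the loop pivot, clear of the lever's tip. It starts folded back, away from the keeper, leaning in mid-air on a stop 60 deg behind the lever. Pushed over its top it falls by its weight; with the lid shut and the lever above 1.45 it lands behind the keeper.
- jar_a: bystander: honey jar, 52 mm across, 70 mm high; origin at the centre of its underside. Not to be disturbed.
- jar_b: bystander: honey jar, 52 mm across, 70 mm high; origin at the centre of its underside. Not to be disturbed.
- jar_c: bystander: honey jar, 52 mm across, 70 mm high; origin at the centre of its underside. Not to be disturbed.
- marker: bystander: pen, 119 mm long, 14 mm thick, lying; origin at the centre of its underside. Not to be disturbed.
- hive_tool: bystander: flat steel hive tool, about 225 mm long, 45 mm wide, 4 mm thick, lying; origin at the centre of its underside. Not to be disturbed.
- slide_box: bystander: small wooden box, 85 x 34 x 22 mm; origin at the centre of its underside. Not to be disturbed.
Things that resemble listed ones, but are neither listed nor needed, are in the scene too. What is shaped like the cage but orange or purple is not meant.

How it is judged:
By the outcome, as a careful person would: the job done as asked, in the order asked, and still so for the second after the job is handed in, with the robot touching nothing.
It also fails if it takes over 70 s, if anything falls off the work surface, if the arm or the gripper's body presses on something with over 40 N, if the wrist force passes 120 N, or if a joint passes its speed limit or range.

## Working session

There is one attempt and no reset: what is moved stays moved. The work goes in short steps, Python scripts to look and compute and a tool call to move; the robot and the scene stay as the last step left them, time stands still between calls to the robot, and variables do not carry over. Pictures are saved under pics/ and viewed, and the job is handed in when it is done.

Besides the shell and the picture viewer there is one more tool, called after "Emit:" as name(argument=value, ...), one argument or row to a line, values as JSON. apply_moves: Moves the arm, as the interface text tells. Its arguments: {"type":"object","properties":{"increments":{"type":"array","items":{"type":"object","properties":{"tx":{"type":"number"},"ty":{"type":"number"},"tz":{"type":"number"},"ax":{"type":"number"},"ay":{"type":"number"},"az":{"type":"number"},"gripper":{"type":"number"}}}},"newtons":{"type":"number"}},"required":["increments"]}

```bash
ls; mkdir -p pics; python3 - <<'E'
from station import r
import cv2
print(r.sense())
for n in ("scene","top","wrist"):
    m=r.camera_model(n); print(n,m)
    cv2.imwrite(f"pics/{n}0.png",r.grab_frame(n))
E
```

```text
pics
{'t': 0.0, 'joint_pos': array([ 1.11550057,  0.61587548, -0.01263915,  1.42491233,  0.00810629,
        1.10341968, -0.04036882]), 'dq': array([ 0.000343  , -0.00066251, -0.00037302, -0.00236797,  0.00064554,
        0.0010878 , -0.00067677]), 'tau': array([-2.62327540e-04, -4.58941483e+01,  2.08947519e-01, -1.65745980e+01,
       -6.10578689e-02,  2.05374055e-02,  2.49068580e-04]), 'tcp_pos': array([ 270.139164  , -590.84229183,  403.60446437]), 'tcp_rot': array([ 9.77091187e-01,  2.12817217e-01, -2.87477263e-04, -1.24970717e-03]), 'ft_force': array([-0.08575293,  0.23854251,  0.70605406]), 'torque': array([-0.03904851,  0.00783198,  0.00204824]), 'grip_width': 1.0011769336092802}
scene {'fx': 470.07064930976054, 'fy': 470.07064930976054, 'cx': 315.8297328081928, 'cy': 239.4326541148317, 'eye': array([1308.62470592, -214.43364065,  680.19125449]), 'orientation': array([ 0.67110451,  0.59775243, -0.29892533, -0.32086509])}
top {'fx': 577.9570541440537, 'fy': 577.9570541440537, 'cx': 321.1521365702827, 'cy': 234.26458078040346, 'eye': array([ 390.28458387, -151.53757817, 1243.59479309]), 'orientation': array([ 0.70910053, -0.70392211,  0.02492064, -0.0323892 ])}
wrist {'fx': 392.3099374594296, 'fy': 392.3099374594296, 'cx': 325.64307324948163, 'cy': 238.6831653850765, 'eye': array([ 330.42305521, -563.15858892,  384.08452513]), 'orientation': array([ 0.83561822, -0.53620195, -0.06502926,  0.10000422])}
```

View pics/scene0.png

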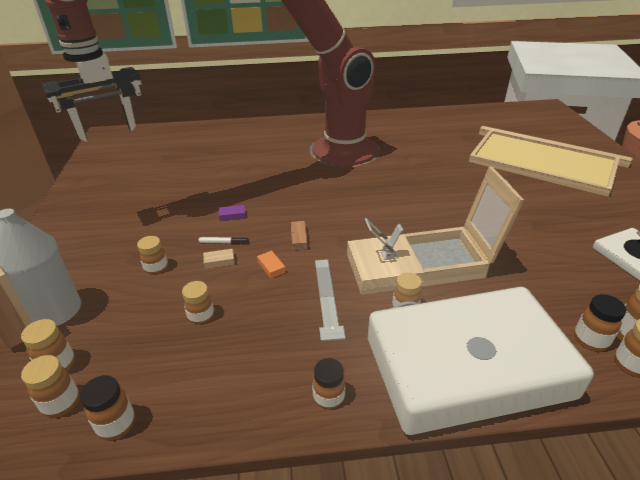

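View pics/top0.png

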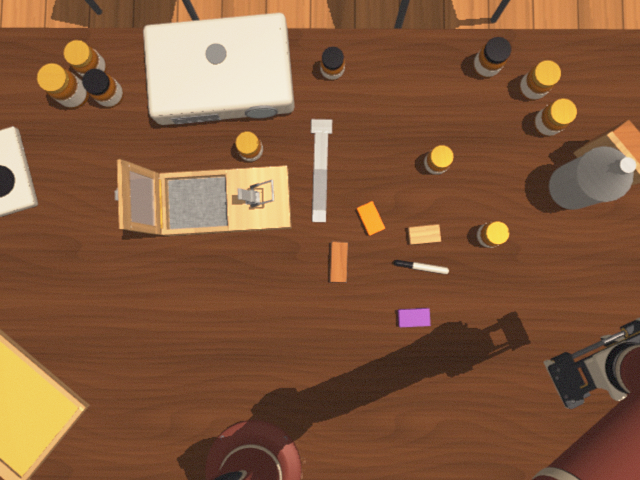

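View pics/wrist0.png

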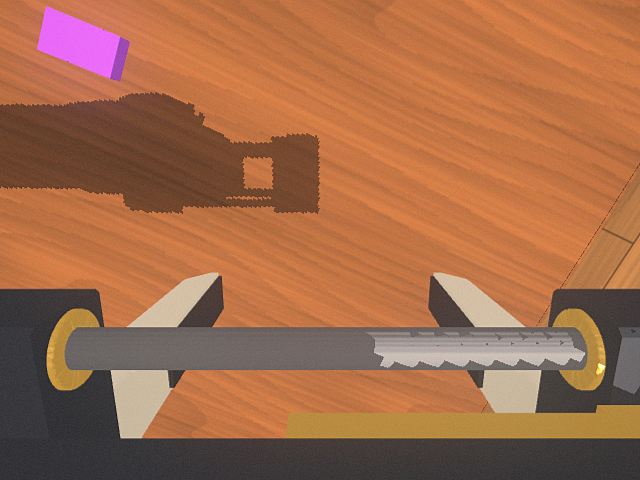

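The pale block at top (424,234) fits the cage. The orange (370,218) and purple (414,318) blocks are the excluded look-alikes, and (339,262) is the darker, longer slide box. I'll confirm with enlarged crops.

```bash
cat > h.py <<'E'
import numpy as np, cv2
from scipy.spatial.transform import Rotation as R
def ray(m,u,v):
    d=R.from_quat(m["orientation"]).apply([(u-m["cx"])/m["fx"],(v-m["cy"])/m["fy"],1.0]); return np.array(m["eye"]),d
def atz(m,u,v,z):
    e,d=ray(m,u,v); return e+d*(z-e[2])/d[2]
def proj(m,p):
    c=R.from_quat(m["orientation"]).inv().apply(np.atleast_2d(p)-m["eye"]); return np.c_[m["fx"]*c[:,0]/c[:,2]+m["cx"],m["fy"]*c[:,1]/c[:,2]+m["cy"]]
def crop(img,u0,v0,u1,v1,s,f):
    cv2.imwrite(f,cv2.resize(img[v0:v1,u0:u1],None,fx=s,fy=s,interpolation=cv2.INTER_CUBIC))
def tri(m1,p1,m2,p2):
    e1,d1=ray(m1,*p1);e2,d2=ray(m2,*p2)
    A=np.c_[d1,-d2]; s=np.linalg.lstsq(A,e2-e1,rcond=None)[0]
    a=e1+d1*s[0];b=e2+d2*s[1]; return (a+b)/2,np.linalg.norm(a-b)
E
python3 - <<'E'
from h import *
t=cv2.imread("pics/top0.png");s=cv2.imread("pics/scene0.png")
crop(t,380,200,480,290,8,"pics/t_cage.png")
crop(t,100,145,300,245,4,"pics/t_case.png")
crop(s,335,160,525,295,4,"pics/s_case.png")
E
```

```text
(no output)
```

View pics/t_cage.png

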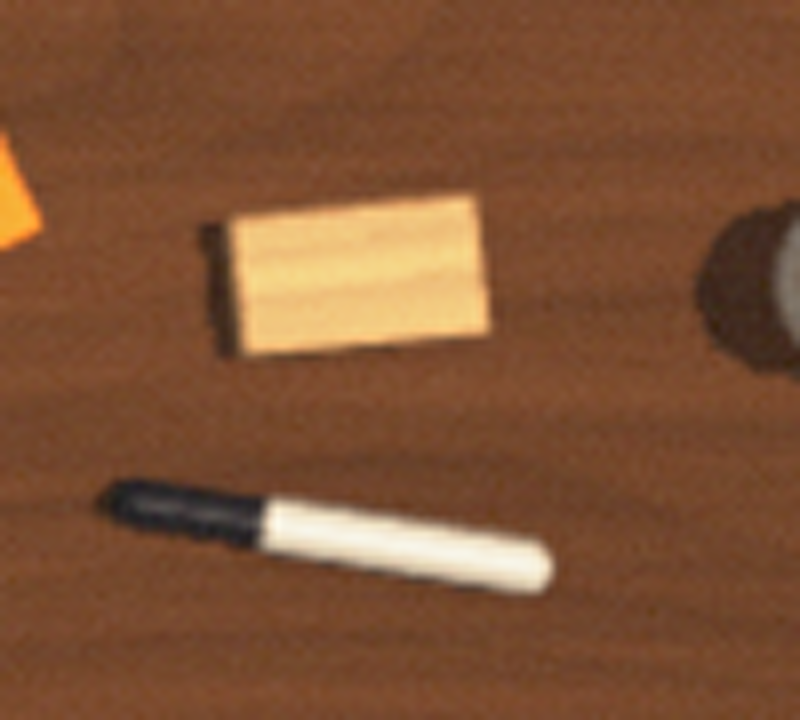

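View pics/t_case.png

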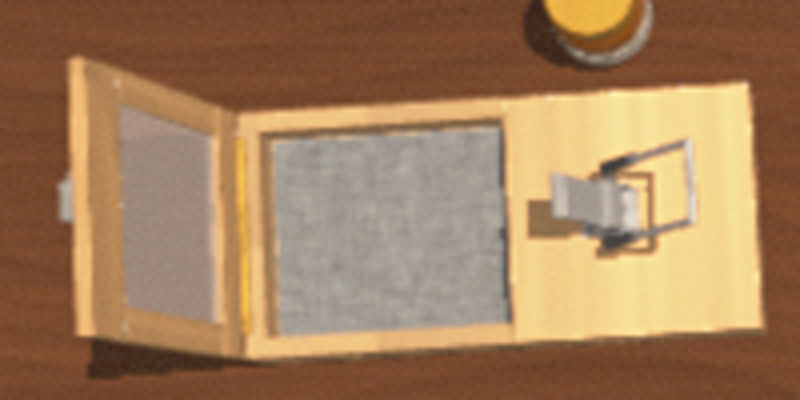

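View pics/s_case.png

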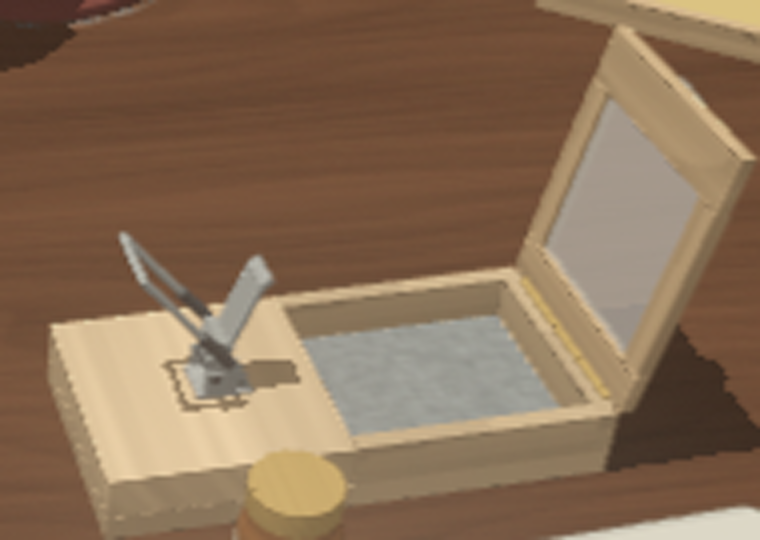

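The crop confirms it: the pale bare-wood block at (424,234) is the cage. The case's +x end (lid hinge) is image-left, its deck image-right, and the lever stands just past upright with the loop folded back. Next I'll fit the poses.

```bash
cat >> h.py <<'E'
def TC(p,P):  # case->world, p=(x,y,yaw)
    P=np.atleast_2d(np.array(P,float)); return R.from_euler("z",p[2]).apply(P)+[p[0],p[1],0]
E
python3 - <<'E'
from h import *
from station import r
from scipy.optimize import least_squares
mt=r.camera_model("top");ms=r.camera_model("scene")
f=lambda U,o,s:o+(np.array(U)+.5)/s-.5
O=np.array([100,145]);S=np.array([335,160])
P=np.array([[-135,65,40],[-135,-65,40],[135,-65,40],[135,65,40],[125,-55,40],[-5,-55,40],[-5,55,40]])
t=np.array([[765,327],[748,83],[238,110],[245,355]]);
s=np.array([[50,327],[110,483],[612,408]])
tp=f(t,O,4);sp=f(s,S,4)
def res(p):
    W=TC(p,P); return np.r_[(proj(mt,W[:4])-tp).ravel(),(proj(ms,W[:3])-sp).ravel()]
q=least_squares(res,[600,150,1.57]);print(q.x,np.round(q.fun,1))
W=TC(q.x,P[:4])
for i in range(4): print(atz(mt,*tp[i],40),W[i])
p=q.x
# lid
tl=f([[72,58],[78,335]],O,4); sl=f([[750,157],[625,28]],S,4)
# lid free edge corners underside: order -y,+y
def lid(a,y,d=155,n=0): return [135-d*np.cos(a)+n*np.sin(a),y,40+d*np.sin(a)+n*np.cos(a)]
for a in np.arange(1.4,2.1,.05):
    L=TC(p,[lid(a,-65),lid(a,65)]); print(round(a,2),np.round(proj(mt,L)-tl,1).ravel(),np.round(proj(ms,L)-sl,1).ravel())
# lever tip
def lev(a,d=60): return [-65-d*np.cos(a),0,53+d*np.sin(a)]
print("lever tip",f([555,200],O,4),f([262,267],S,4), tri(mt,f([558,198],O,4),ms,f([262,267],S,4)))
for a in (1.57,1.7,1.8,1.9,2.0,2.1): print(a,TC(p,lev(a)),proj(mt,TC(p,lev(a))),proj(ms,TC(p,lev(a))))
print("bar",tri(mt,f([691,180],O,4),ms,f([133,258],S,4)), R.from_euler("z",-p[2]).apply(tri(mt,f([691,180],O,4),ms,f([133,258],S,4))[0]-[p[0],p[1],0]))
# cage
c=f([[232,216],[472,194],[490,333],[243,354]],np.array([380,200]),8)
C=np.array([atz(mt,*x,18) for x in c]);print(C,np.linalg.norm(np.diff(C,axis=0,append=C[:1]),axis=1),C.mean(0))
d=C[1]-C[0]+C[2]-C[3];print("cage yaw long",np.arctan2(d[1],d[0]))
m=f([[105,500],[550,570]],np.array([380,200]),8);print("marker",[atz(mt,*x,7) for x in m])
for n,u in dict(jar1=(441,154),jar2=(496,232),jar3=(248,142),box0=(333,243),box1=(345,281),or_=(371,218),pur=(414,318)).items(): print(n,atz(mt,*u,70 if 'jar' in n else 20))
E
```

```text
[560.5701798   66.68713892   1.63980709] [-1.2 -0.4 -0.4 -0.6 -0.4  0.6  0.3  0.6 -1.  -0.7 -1.3 -0.1  0.7  1.3]
[504.16003593 -74.93672781  40.        ] [505.03395864 -72.47366066  40.        ]
[633.4451788  -64.40759024  40.        ] [634.72451995 -63.50938115  40.        ]
[617.45984491 205.13013111  40.        ] [616.10640096 205.8479385   40.        ]
[487.58034594 197.48562674  40.        ] [486.41583965 196.88365899  40.        ]
1.4 [31.4 -2.7 32.5 -2.1] [-30.    3.4 -28.1   1.6]
1.45 [27.  -2.6 28.1 -1.9] [-26.    2.4 -24.5   0.7]
1.5 [22.8 -2.4 23.8 -1.7] [-22.    1.6 -20.9   0. ]
1.55 [18.5 -2.2 19.5 -1.5] [-18.1   1.  -17.4  -0.5]
1.6 [14.3 -1.9 15.3 -1.2] [-14.2   0.6 -13.9  -0.9]
1.65 [10.2 -1.6 11.2 -0.9] [-10.4   0.3 -10.4  -1.1]
1.7 [ 6.2 -1.2  7.1 -0.6] [-6.6  0.2 -7.  -1.1]
1.75 [ 2.4 -0.9  3.2 -0.3] [-3.   0.3 -3.6 -1. ]
1.8 [-1.4 -0.4 -0.6  0. ] [ 0.6  0.5 -0.4 -0.7]
1.85 [-5.1  0.1 -4.3  0.4] [ 4.   1.   2.8 -0.2]
1.9 [-8.6  0.6 -7.9  0.7] [7.4 1.6 5.8 0.4]
1.95 [-11.9   1.1 -11.2   1.1] [10.6  2.3  8.8  1.2]
2.0 [-15.1   1.7 -14.4   1.5] [13.6  3.3 11.6  2.1]
2
[... 1071 characters left out ...]
387.68549811   18.        ]
 [ 476.8407379  -392.12669468   18.        ]
 [ 470.7985892  -326.71345794   18.        ]] [64.03075797 37.26640947 65.69169735 36.84066364] [ 492.25438621 -357.62288981   18.        ]
cage yaw long -1.4754709519845866
marker [array([ 432.2058526 , -291.31915303,    7.        ]), array([ 414.44711618, -409.66581933,    7.        ])]
jar1 [ 652.88006835 -383.91982129   70.        ]
jar2 [ 492.66693698 -493.97763952   70.        ]
jar3 [675.87629998  13.92402403  70.        ]
box0 [ 471.24006635 -163.49281002   20.        ]
box1 [ 391.09609689 -189.29019832   20.        ]
or_ [ 525.09967368 -243.98648191   20.        ]
pur [ 314.91417245 -334.20016124   20.        ]
```

```bash
cat >> h.py <<'E'
CASE=(560.57,66.69,1.6398)
def tool(az,tilt,yflip=0):
    """tool pointing down tilted by tilt(deg) towards azimuth az(deg); tool x (projected) along az; jaws perpendicular"""
    a=np.radians(az);t=np.radians(tilt)
    z=np.array([np.cos(a)*np.sin(t),np.sin(a)*np.sin(t),-np.cos(t)])
    x=np.array([np.cos(a)*np.cos(t),np.sin(a)*np.cos(t),np.sin(t)])
    return R.from_matrix(np.c_[x,np.cross(z,x),z])
def inc(s,tip,Rt,L=186.):
    Rc=R.from_quat(s["tcp_rot"]); z=Rt.as_matrix()[:,2]; tcp=np.array(tip)-L*z
    d=Rc.inv().apply(tcp-s["tcp_pos"]); w=np.degrees((Rc.inv()*Rt).as_rotvec())
    print("t",np.round(d,1),"a",np.round(w,1),"tcp",np.round(tcp,1),"rows",round(max(np.linalg.norm(d)/41.7,np.linalg.norm(w)/7.16),1))
    return d,w
def st(s): 
    Rc=R.from_quat(s["tcp_rot"]).as_matrix(); print("t",round(s["t"],2),"tcp",np.round(s["tcp_pos"],1),"tip",np.round(s["tcp_pos"]+186*Rc[:,2],1),"z",np.round(Rc[:,2],3),"y",np.round(Rc[:,1],3),"F",np.round(s["ft_force"],1),"w",round(s["grip_width"],3),"q",np.round(s["joint_pos"],2))
E
python3 - <<'E'
from h import *
from station import r
s=r.sense();st(s)
Rt=tool(95.5,25)
c=np.array([492.3,-357.6,0]);e=np.array([.0952,-.9955,0])
tip=c+13*e+[0,0,6]; z=Rt.as_matrix()[:,2]
inc(s,tip-70*z+[0,0,60],Rt); inc(s,tip-60*z,Rt)
E
```

```text
t 0.15 tcp [ 270.2 -590.9  403.9] tip [ 270.  -590.6  217.9] z [-0.001  0.002 -1.   ] y [ 0.416 -0.909 -0.002] F [-0.8  0.9  0.1] w 1.002 q [ 1.12  0.62 -0.01  1.42  0.01  1.1  -0.04]
t [259.4  -5.1 105.9] a [ 15.4  21.6 -69.8] tcp [ 503.9 -478.2  298. ] rows 10.4
t [260.8  -8.9 174.9] a [ 15.4  21.6 -69.8] tcp [ 503.5 -474.   229. ] rows 10.4
```

Emit:
apply_moves(
  increments=[
    {"tx":259,"ty":-5,"tz":106,"ax":15.4,"ay":21.6,"az":-69.8,"gripper":0.2},
    {"tx":259,"ty":-5,"tz":106,"ax":15.4,"ay":21.6,"az":-69.8,"gripper":0.2},
    {"tx":259,"ty":-5,"tz":106,"ax":15.4,"ay":21.6,"az":-69.8,"gripper":0.2},
    {"tx":259,"ty":-5,"tz":106,"ax":15.4,"ay":21.6,"az":-69.8,"gripper":0.2},
    {"tx":259,"ty":-5,"tz":106,"ax":15.4,"ay":21.6,"az":-69.8,"gripper":0.2},
    {"tx":259,"ty":-5,"tz":106,"ax":15.4,"ay":21.6,"az":-69.8,"gripper":0.2},
    {"tx":259,"ty":-5,"tz":106,"ax":15.4,"ay":21.6,"az":-69.8,"gripper":0.2},
    {"tx":259,"ty":-5,"tz":106,"ax":15.4,"ay":21.6,"az":-69.8,"gripper":0.2},
    {"tx":259,"ty":-5,"tz":106,"ax":15.4,"ay":21.6,"az":-69.8,"gripper":0.2},
    {"tx":259,"ty":-5,"tz":106,"ax":15.4,"ay":21.6,"az":-69.8,"gripper":0.2},
    {"tx":259,"ty":-5,"tz":106,"ax":15.4,"ay":21.6,"az":-69.8,"gripper":0.2},
    {"tx":259,"ty":-5,"tz":106,"ax":15.4,"ay":21.6,"az":-69.8,"gripper":0.2},
  ],
)

```text
t: 1.15
tcp_pos: [503.2, -479.0, 296.6]
tcp_rot: [0.656, 0.723, 0.145, -0.161]
ft_force: [0.5, -0.1, -0.6]
grip_width: 0.6
```

```bash
python3 - <<'E'
from h import *
from station import r
s=r.sense();st(s)
Rt=tool(95.5,25)
c=np.array([492.3,-357.6,0]);e=np.array([.0952,-.9955,0])
tip=c+13*e+[0,0,6]; z=Rt.as_matrix()[:,2]
inc(s,tip-60*z,Rt); inc(s,tip,Rt)
m=r.camera_model("wrist");im=r.grab_frame("wrist");cv2.imwrite("pics/w1.png",im)
C=[c+sx*32*e+sy*18*np.array([.9955,.0952,0])+[0,0,18] for sx,sy in((-1,-1),(1,-1),(1,1),(-1,1))]
print(proj(m,C))
E
```

```text
t 1.15 tcp [ 503.2 -479.   296.6] tip [ 495.4 -400.5  128.1] z [-0.042  0.422 -0.906] y [ 0.995  0.097 -0.001] F [ 0.5 -0.1 -0.6] w 0.6 q [ 1.    0.91 -0.47  1.24  0.04  1.36  0.72]
t [-24.2   0.8  63.3] a [-0.1 -0.1  0. ] tcp [ 503.5 -474.   229. ] rows 1.6
t [-24.3   0.9 123.3] a [-0.1 -0.1  0. ] tcp [ 501.1 -448.8  174.6] rows 3.0
[[302.37769386 202.68314   ]
 [301.14079723 286.83968739]
 [350.33498944 286.95659139]
 [349.50430869 202.77613874]]
```

View pics/w1.png

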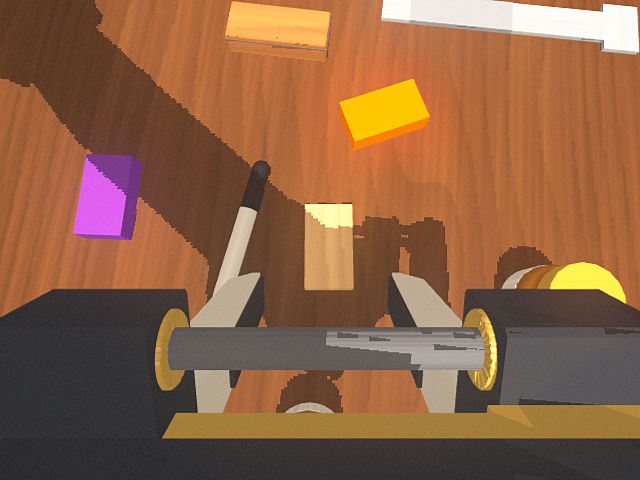

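Cage at (305–353, 203–290) in the wrist view, within 3 px of the prediction. Going in for the grip.

Emit:
apply_moves(
  increments=[
    {"tx":-24,"ty":1,"tz":35,"gripper":0.2},
    {"tx":-24,"ty":2,"tz":63,"gripper":0.2},
    {"tx":-24,"ty":2,"tz":90,"gripper":0.2},
    {"tx":-24,"ty":2,"tz":110,"gripper":0.2},
    {"tx":-24,"ty":2,"tz":123,"gripper":0.2},
    {"tx":-24,"ty":2,"tz":123,"gripper":0.2},
    {"tx":-24,"ty":2,"tz":123,"gripper":-0.6},
    {"tx":-24,"ty":2,"tz":123,"gripper":-0.6},
    {"tx":-24,"ty":2,"tz":123,"gripper":-0.6},
    {"tx":-24,"ty":2,"tz":123,"gripper":-0.6},
    {"tx":-24,"ty":2,"tz":123,"gripper":-0.6},
    {"tx":-24,"ty":2,"tz":123,"gripper":-0.6},
  ],
  newtons=20,
)

```text
invalid input
```

```bash
python3 - <<'E'
from h import *
from station import r
s=r.sense();st(s)
# lift straight to tip z 120 w/ tool reorient; standing spot
S=np.array([485,-365,0.])
for d in (-126,-115):
    Rt=tool(d+180,-65)   # tool x along d+180, z tilted to d
    inc(s,[S[0],S[1],45+60],Rt); print(np.round(Rt.as_matrix()[:,2],2))
E
```

```text
t 1.2 tcp [ 503.3 -478.8  296.9] tip [ 495.6 -400.5  128.4] z [-0.042  0.421 -0.906] y [ 0.995  0.095 -0.002] F [-0.1 -0.1 -1. ] w 0.597 q [ 1.    0.91 -0.46  1.24  0.04  1.36  0.72]
t [170.8 104.4 204.6] a [ 15.6 -85.7  43.1] tcp [ 584.1 -228.6  183.6] rows 13.6
[-0.53 -0.73 -0.42]
t [188.   78.2 212.7] a [ 11.4 -87.7  31.8] tcp [ 556.2 -212.2  183.6] rows 13.1
[-0.38 -0.82 -0.42]
```

Emit:
apply_moves(
  increments=[
    {"tx":-24,"ty":1,"tz":35,"gripper":0.2},
    {"tx":-24,"ty":2,"tz":63,"gripper":0.2},
    {"tx":-24,"ty":2,"tz":90,"gripper":0.2},
    {"tx":-24,"ty":2,"tz":110,"gripper":0.2},
    {"tx":-24,"ty":2,"tz":123,"gripper":0.2},
    {"tx":-24,"ty":2,"tz":123,"gripper":0.2},
  ],
)

```text
invalid input
```

```bash
python3 - <<'E'
from h import *
from station import r
s=r.sense();st(s)
E
```

```text
t 1.2 tcp [ 503.3 -478.8  296.9] tip [ 495.6 -400.5  128.4] z [-0.042  0.421 -0.906] y [ 0.995  0.095 -0.002] F [-0.1 -0.1 -1. ] w 0.597 q [ 1.    0.91 -0.46  1.24  0.04  1.36  0.72]
```

Emit:
apply_moves(
  increments=[
    {"tx":-24,"ty":1,"tz":35,"ax":0,"ay":0,"az":0,"gripper":0.2},
    {"tx":-24,"ty":2,"tz":63,"ax":0,"ay":0,"az":0,"gripper":0.2},
    {"tx":-24,"ty":2,"tz":90,"ax":0,"ay":0,"az":0,"gripper":0.2},
    {"tx":-24,"ty":2,"tz":110,"ax":0,"ay":0,"az":0,"gripper":0.2},
    {"tx":-24,"ty":2,"tz":123,"ax":0,"ay":0,"az":0,"gripper":0.2},
    {"tx":-24,"ty":2,"tz":123,"ax":0,"ay":0,"az":0,"gripper":0.2},
    {"tx":-24,"ty":2,"tz":123,"ax":0,"ay":0,"az":0,"gripper":-0.6},
    {"tx":-24,"ty":2,"tz":123,"ax":0,"ay":0,"az":0,"gripper":-0.6},
    {"tx":-24,"ty":2,"tz":123,"ax":0,"ay":0,"az":0,"gripper":-0.6},
    {"tx":-24,"ty":2,"tz":123,"ax":0,"ay":0,"az":0,"gripper":-0.6},
  ],
  newtons=20,
)

```text
t: 2.03
tcp_pos: [502.4, -448.9, 176.2]
tcp_rot: [0.657, 0.722, 0.145, -0.16]
ft_force: [0.4, -0.8, 1.1]
grip_width: 0.384
```

```bash
python3 - <<'E'
from h import *
from station import r
s=r.sense();st(s)
cv2.imwrite("pics/w2.png",r.grab_frame("wrist"))
S=np.array([485,-365,0.])
for d in (-126,-115):
    Rt=tool(d+180,-65)
    inc(s,[S[0],S[1],45+60],Rt)
E
```

```text
t 2.03 tcp [ 502.4 -448.9  176.2] tip [ 494.9 -370.8    7.6] z [-0.041  0.42  -0.907] y [ 0.996  0.094 -0.001] F [ 0.4 -0.8  1.1] w 0.384 q [ 0.97  1.02 -0.45  1.38  0.08  1.1   0.72]
t [195.  102.1  82.5] a [ 15.6 -85.6  43.1] tcp [ 584.1 -228.6  183.6] rows 13.6
t [212.2  75.9  90.5] a [ 11.5 -87.6  31.7] tcp [ 556.2 -212.2  183.6] rows 13.1
```

View pics/w2.png

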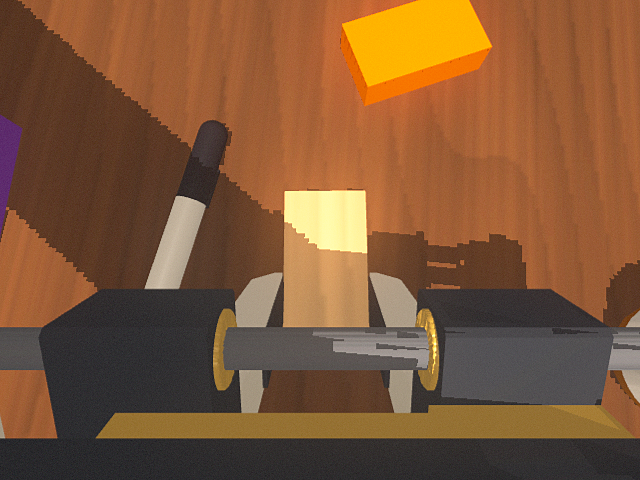

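Grip at 35.7 mm, so the cage is held. Next I lift it, then tilt.

```bash
python3 - <<'E'
from h import *
from station import r
s=r.sense()
Rt=tool(-126+180,-65)
inc(s,[485,-365,45+120],Rt)
Rc=R.from_quat(s["tcp_rot"]);print(Rc.inv().apply([0,0,110]))
E
```

```text
t [220.3 102.1  28.1] a [ 15.6 -85.6  43.1] tcp [ 584.1 -228.6  243.6] rows 13.6
[ 4.64110645e+01 -7.86512131e-02 -9.97296692e+01]
```

Emit:
apply_moves(
  increments=[
    {"tx":17,"ty":0,"tz":-36,"ax":0,"ay":0,"az":0,"gripper":-0.6},
    {"tx":32,"ty":0,"tz":-70,"ax":0,"ay":0,"az":0,"gripper":-0.6},
    {"tx":46,"ty":0,"tz":-100,"ax":0,"ay":0,"az":0,"gripper":-0.6},
    {"tx":220,"ty":102,"tz":28,"ax":15.6,"ay":-85.6,"az":43.1,"gripper":-0.6},
    {"tx":220,"ty":102,"tz":28,"ax":15.6,"ay":-85.6,"az":43.1,"gripper":-0.6},
    {"tx":220,"ty":102,"tz":28,"ax":15.6,"ay":-85.6,"az":43.1,"gripper":-0.6},
    {"tx":220,"ty":102,"tz":28,"ax":15.6,"ay":-85.6,"az":43.1,"gripper":-0.6},
    {"tx":220,"ty":102,"tz":28,"ax":15.6,"ay":-85.6,"az":43.1,"gripper":-0.6},
  ],
)

```text
t: 2.75
tcp_pos: [573.8, -255.9, 249.9]
tcp_rot: [0.756, 0.647, -0.098, -0.006]
ft_force: [1.1, 0.3, 0.0]
grip_width: 0.386
```

```bash
python3 - <<'E'
from h import *
from station import r
s=r.sense();st(s)
Rt=tool(-126+180,-65)
inc(s,[485,-365,45+60],Rt)
E
```

```text
t 2.75 tcp [ 573.8 -255.9  249.9] tip [ 544.6 -277.8   67.5] z [-0.157 -0.118 -0.981] y [ 0.977 -0.164 -0.137] F [1.1 0.3 0. ] w 0.386 q [ 0.42  0.78 -0.11  1.61  0.31  0.9  -0.04]
t [37.6 14.6 60.2] a [  9.9 -53.9  26.8] tcp [ 584.1 -228.6  183.6] rows 8.5
```

Emit:
apply_moves(
  increments=[
    {"tx":35,"ty":6,"tz":3,"ax":9.9,"ay":-53.9,"az":26.8,"gripper":-0.6},
    {"tx":35,"ty":6,"tz":3,"ax":9.9,"ay":-53.9,"az":26.8,"gripper":-0.6},
    {"tx":35,"ty":6,"tz":3,"ax":9.9,"ay":-53.9,"az":26.8,"gripper":-0.6},
    {"tx":35,"ty":6,"tz":3,"ax":9.9,"ay":-53.9,"az":26.8,"gripper":-0.6},
    {"tx":35,"ty":6,"tz":3,"ax":9.9,"ay":-53.9,"az":26.8,"gripper":-0.6},
    {"tx":35,"ty":6,"tz":3,"ax":9.9,"ay":-53.9,"az":26.8,"gripper":-0.6},
    {"tx":35,"ty":6,"tz":3,"ax":9.9,"ay":-53.9,"az":26.8,"gripper":-0.6},
    {"tx":35,"ty":6,"tz":3,"ax":9.9,"ay":-53.9,"az":26.8,"gripper":-0.6},
    {"tx":35,"ty":6,"tz":3,"ax":9.9,"ay":-53.9,"az":26.8,"gripper":-0.6},
    {"tx":35,"ty":6,"tz":3,"ax":9.9,"ay":-53.9,"az":26.8,"gripper":-0.6},
  ],
)

```text
t: 3.58
tcp_pos: [585.1, -220.9, 239.5]
tcp_rot: [0.75, 0.384, -0.479, 0.244]
ft_force: [-0.1, -0.8, -0.8]
grip_width: 0.385
```

```bash
python3 - <<'E'
from h import *
from station import r
s=r.sense();st(s)
Rt=tool(-126+180,-65)
inc(s,[485,-365,45+60],Rt)
im=r.grab_frame("scene");cv2.imwrite("pics/s3.png",im)
crop(im,100,130,340,310,3,"pics/s3c.png")
E
```

```text
t 3.58 tcp [ 585.1 -220.9  239.5] tip [ 486.3 -357.7  161.2] z [-0.531 -0.735 -0.421] y [ 0.811 -0.585 -0.002] F [-0.1 -0.8 -0.8] w 0.385 q [-0.1   0.97  0.47  1.57  0.68  1.25 -0.77]
t [47.8  3.8 29.8] a [0.1 0.1 0.2] tcp [ 584.1 -228.6  183.6] rows 1.4
```

View pics/s3c.png

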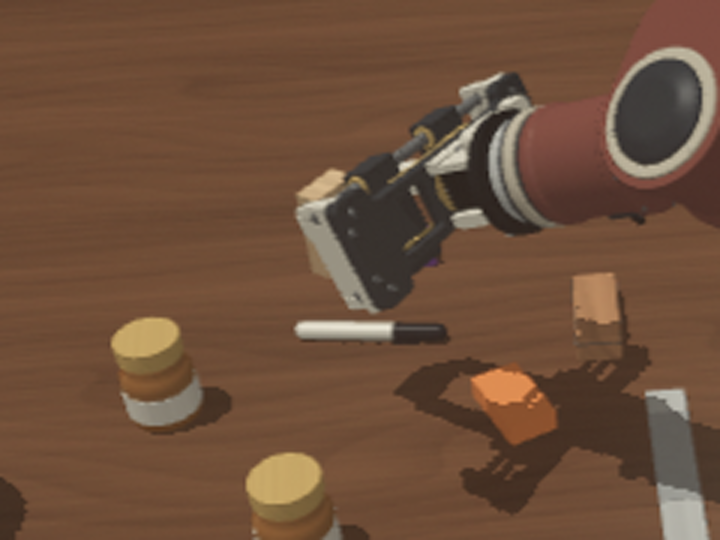

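```bash
python3 - <<'E'
from h import *
from station import r
s=r.sense();st(s)
Rt=tool(-126+180,-65)
inc(s,[478,-374,60],Rt);inc(s,[478,-374,48],Rt);inc(s,[478,-374,45.5],Rt)
E
```

```text
t 3.63 tcp [ 584.8 -221.7  240.2] tip [ 486.2 -358.2  161.3] z [-0.531 -0.734 -0.424] y [ 0.811 -0.585 -0.002] F [ 0.2 -0.4 -1.1] w 0.384 q [-0.1   0.97  0.47  1.57  0.68  1.25 -0.77]
t [84.6  3.2 58.9] a [ 0.1 -0.1  0.2] tcp [ 577.1 -237.6  138.6] rows 2.5
t [95.4  3.2 63.9] a [ 0.1 -0.1  0.2] tcp [ 577.1 -237.6  126.6] rows 2.8
t [97.7  3.2 65. ] a [ 0.1 -0.1  0.2] tcp [ 577.1 -237.6  124.1] rows 2.8
```

Emit:
apply_moves(
  increments=[
    {"tx":30,"ty":1,"tz":20,"ax":0,"ay":0,"az":0,"gripper":-0.6},
    {"tx":60,"ty":2,"tz":40,"ax":0,"ay":0,"az":0,"gripper":-0.6},
    {"tx":83,"ty":3,"tz":58,"ax":0,"ay":0,"az":0,"gripper":-0.6},
    {"tx":92,"ty":3,"tz":62,"ax":0,"ay":0,"az":0,"gripper":-0.6},
    {"tx":95,"ty":3,"tz":64,"ax":0,"ay":0,"az":0,"gripper":-0.6},
    {"tx":95,"ty":3,"tz":64,"ax":0,"ay":0,"az":0,"gripper":-0.6},
  ],
)

```text
t: 4.13
tcp_pos: [577.0, -238.0, 127.4]
tcp_rot: [0.751, 0.385, -0.478, 0.244]
ft_force: [-0.4, -0.9, 0.1]
grip_width: 0.388
```

```bash
python3 - <<'E'
from h import *
from station import r
s=r.sense();st(s)
im=r.grab_frame("scene");crop(im,120,150,320,300,4,"pics/s4c.png")
E
```

```text
t 4.13 tcp [ 577.  -238.   127.4] tip [ 478.3 -374.4   48.4] z [-0.53  -0.734 -0.425] y [ 0.811 -0.585 -0.001] F [-0.4 -0.9  0.1] w 0.388 q [-0.07  1.14  0.45  1.58  0.68  1.12 -0.89]
```

View pics/s4c.png

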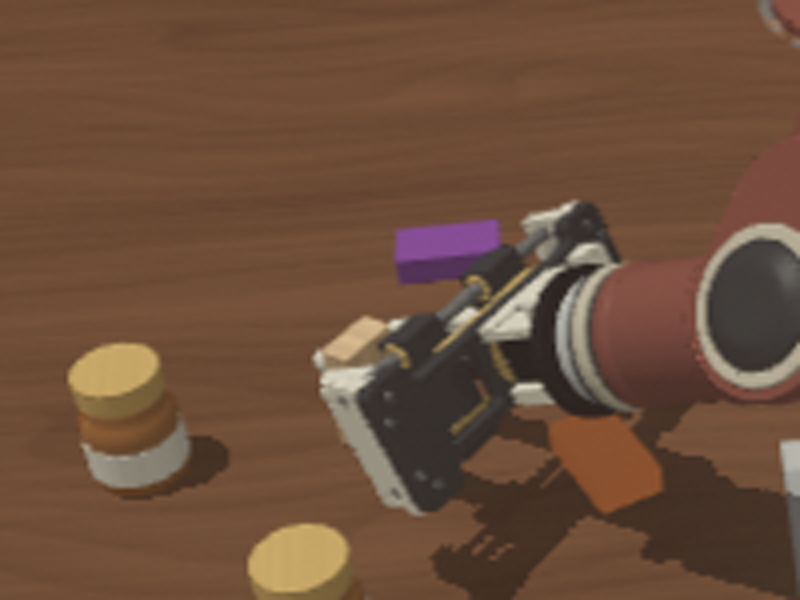

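Emit:
apply_moves(
  increments=[
    {"tx":0.9,"ty":0,"tz":0.4,"ax":0,"ay":0,"az":0,"gripper":-0.6},
    {"tx":1.8,"ty":0,"tz":0.8,"ax":0,"ay":0,"az":0,"gripper":-0.6},
    {"tx":2.7,"ty":0,"tz":1.2,"ax":0,"ay":0,"az":0,"gripper":-0.6},
  ],
)

```text
t: 4.43
tcp_pos: [578.1, -238.0, 127.1]
tcp_rot: [0.752, 0.384, -0.476, 0.245]
ft_force: [-0.3, 0.1, 0.3]
grip_width: 0.388
```

```bash
python3 - <<'E'
from h import *
from station import r
s=r.sense();st(s)
E
```

```text
t 4.43 tcp [ 578.1 -238.   127.1] tip [ 479.9 -374.7   47.9] z [-0.528 -0.735 -0.426] y [ 0.811 -0.585  0.003] F [-0.3  0.1  0.3] w 0.388 q [-0.07  1.14  0.45  1.57  0.68  1.11 -0.89]
```

Emit:
apply_moves(
  increments=[
    {"tx":1.8,"ty":0,"tz":0.8,"ax":0,"ay":0,"az":0,"gripper":-0.6},
    {"tx":2.7,"ty":0,"tz":1.2,"ax":0,"ay":0,"az":0,"gripper":-0.6},
    {"tx":2.7,"ty":0,"tz":1.2,"ax":0,"ay":0,"az":0,"gripper":-0.6},
    {"tx":2.7,"ty":0,"tz":1.2,"ax":0,"ay":0,"az":0,"gripper":-0.6},
  ],
)

```text
t: 4.77
tcp_pos: [578.1, -237.9, 124.1]
tcp_rot: [0.752, 0.384, -0.476, 0.245]
ft_force: [-0.2, -0.8, -0.7]
grip_width: 0.381
```

```bash
python3 - <<'E'
from h import *
from station import r
s=r.sense();st(s)
E
```

```text
t 4.77 tcp [ 578.1 -237.9  124.1] tip [ 479.9 -374.6   44.9] z [-0.528 -0.735 -0.426] y [ 0.811 -0.585  0.003] F [-0.2 -0.8 -0.7] w 0.381 q [-0.07  1.15  0.45  1.57  0.68  1.11 -0.9 ]
```

Emit:
apply_moves(
  increments=[
    {"tx":0.9,"ty":0,"tz":0.4,"ax":0,"ay":0,"az":0,"gripper":-0.6},
    {"tx":1.8,"ty":0,"tz":0.8,"ax":0,"ay":0,"az":0,"gripper":-0.6},
    {"tx":1.8,"ty":0,"tz":0.8,"ax":0,"ay":0,"az":0,"gripper":-0.6},
  ],
)

```text
t: 5.02
tcp_pos: [578.3, -237.9, 123.2]
tcp_rot: [0.751, 0.383, -0.478, 0.246]
ft_force: [0.3, 2.5, 4.4]
grip_width: 0.384
```

```bash
python3 - <<'E'
from h import *
from station import r
s=r.sense();st(s)
E
```

```text
t 5.02 tcp [ 578.3 -237.9  123.2] tip [ 479.9 -374.7   44.5] z [-0.529 -0.736 -0.423] y [ 0.811 -0.585  0.004] F [0.3 2.5 4.4] w 0.384 q [-0.07  1.15  0.45  1.57  0.68  1.11 -0.9 ]
```

Contact force 4.4 N: the cage is standing on its end. I'll release it and back away along the tool axis.

Emit:
apply_moves(
  increments=[
    {"tx":0,"ty":0,"tz":0,"ax":0,"ay":0,"az":0,"gripper":0.2},
    {"tx":0,"ty":0,"tz":0,"ax":0,"ay":0,"az":0,"gripper":0.2},
    {"tx":0,"ty":0,"tz":0,"ax":0,"ay":0,"az":0,"gripper":0.2},
    {"tx":0,"ty":0,"tz":-15,"ax":0,"ay":0,"az":0,"gripper":0.2},
    {"tx":0,"ty":0,"tz":-45,"ax":0,"ay":0,"az":0,"gripper":0.2},
    {"tx":0,"ty":0,"tz":-80,"ax":0,"ay":0,"az":0,"gripper":0.2},
    {"tx":-30,"ty":0,"tz":-110,"ax":0,"ay":0,"az":0,"gripper":0.2},
  ],
)

```text
t: 5.6
tcp_pos: [629.8, -162.4, 190.9]
tcp_rot: [0.75, 0.388, -0.477, 0.243]
ft_force: [0.6, 1.0, -1.1]
grip_width: 0.601
```

```bash
python3 - <<'E'
from h import *
from station import r
s=r.sense();st(s)
im=r.grab_frame("top");crop(im,350,170,510,290,5,"pics/t5c.png")
im=r.grab_frame("scene");crop(im,120,150,320,300,4,"pics/s5c.png")
E
```

```text
t 5.6 tcp [ 629.8 -162.4  190.9] tip [ 531.6 -299.   111.6] z [-0.528 -0.735 -0.426] y [ 0.814 -0.581 -0.006] F [ 0.6  1.  -1.1] w 0.601 q [-0.16  1.07  0.42  1.45  0.61  1.33 -0.81]
```

View pics/t5c.png

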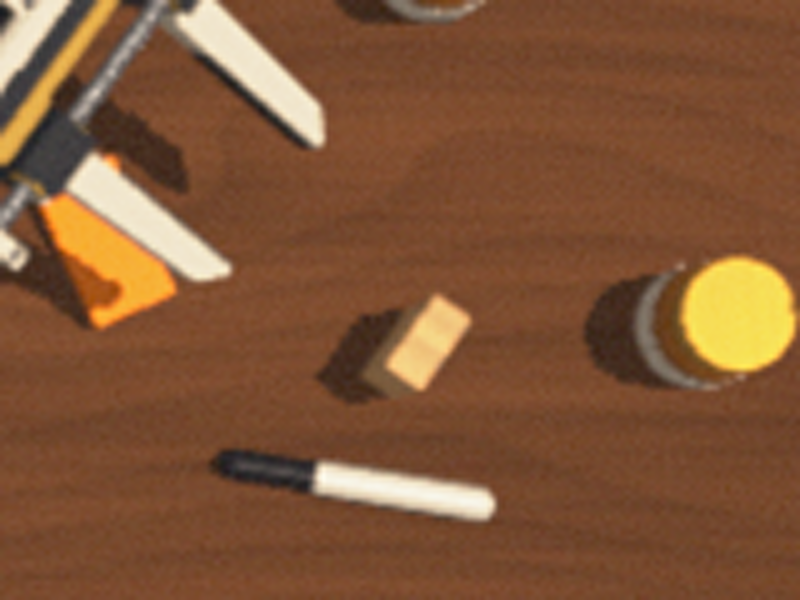

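View pics/s5c.png

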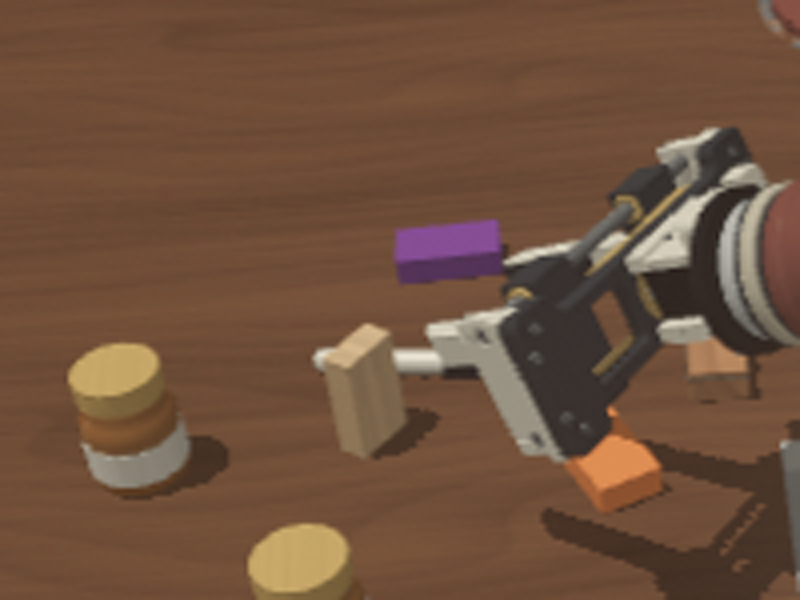

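The cage stands upright at top pixel (436,238). Next I tip it toward azimuth 54° so it lands mesh up.

```bash
python3 - <<'E'
from h import *
from station import r
s=r.sense()
mt=r.camera_model("top")
f=lambda U,V:(350+(U+.5)/5-.5,170+(V+.5)/5-.5)
C=np.array([atz(mt,*f(*p),64) for p in((437,295),(470,320),(427,390),(385,362))]);c=C.mean(0);print(C,c)
l=C[0]-C[3]+C[1]-C[2];print("y az",np.degrees(np.arctan2(l[1],l[0])))
Rt=tool(54,0);d=-Rt.as_matrix()[:,0];print(d)
print("orange corner",atz(mt,*f(175,290),18))
inc(s,[*(c+30*d)[:2],112],Rt); inc(s,[*(c+30*d)[:2],48],Rt)
E
```

```text
[[ 499.3436142  -375.54772642   64.        ]
 [ 489.17484102 -388.9209479    64.        ]
 [ 460.39671515 -371.1470007    64.        ]
 [ 471.72537987 -354.12409013   64.        ]] [ 480.16013756 -372.43494129   64.        ]
y az -34.80074810505636
[-0.58778525 -0.80901699 -0.        ]
orange corner [ 504.97502988 -273.05921927   18.        ]
t [-210.6   -2.9  218.3] a [ 1.  64.7  0.1] tcp [ 462.5 -396.7  298. ] rows 9.0
t [-152.7   -3.7  245.7] a [ 1.  64.7  0.1] tcp [ 462.5 -396.7  234. ] rows 9.0
```

Emit:
apply_moves(
  increments=[
    {"tx":-70,"ty":-1,"tz":0,"ax":0.2,"ay":14.0,"az":0,"gripper":-1},
    {"tx":-140,"ty":-2,"tz":73,"ax":0.5,"ay":40,"az":0.1,"gripper":-1},
    {"tx":-211,"ty":-3,"tz":218,"ax":1,"ay":64.7,"az":0.1,"gripper":-1},
    {"tx":-211,"ty":-3,"tz":218,"ax":1,"ay":64.7,"az":0.1,"gripper":-1},
    {"tx":-211,"ty":-3,"tz":218,"ax":1,"ay":64.7,"az":0.1,"gripper":-1},
    {"tx":-211,"ty":-3,"tz":218,"ax":1,"ay":64.7,"az":0.1,"gripper":-1},
    {"tx":-211,"ty":-3,"tz":218,"ax":1,"ay":64.7,"az":0.1,"gripper":-1},
    {"tx":-211,"ty":-3,"tz":218,"ax":1,"ay":64.7,"az":0.1,"gripper":-1},
    {"tx":-211,"ty":-3,"tz":218,"ax":1,"ay":64.7,"az":0.1,"gripper":-1},
    {"tx":-211,"ty":-3,"tz":218,"ax":1,"ay":64.7,"az":0.1,"gripper":-1},
    {"tx":-211,"ty":-3,"tz":218,"ax":1,"ay":64.7,"az":0.1,"gripper":-1},
  ],
)

```text
t: 6.62
tcp_pos: [460.8, -397.9, 298.0]
tcp_rot: [0.892, 0.452, -0.001, -0.001]
ft_force: [0.1, -0.3, 0.4]
grip_width: 0.002
```

```bash
python3 - <<'E'
from h import *
from station import r
s=r.sense();st(s)
inc(s,[462.5,-396.7,48],tool(54,0))
E
```

```text
t 6.62 tcp [ 460.8 -397.9  298. ] tip [ 460.5 -397.8  112. ] z [-0.002  0.    -1.   ] y [ 0.806 -0.591 -0.002] F [ 0.1 -0.3  0.4] w 0.002 q [ 0.74  0.67 -0.11  1.67  0.1   0.81 -0.04]
t [ 2.   0.8 64. ] a [-0.1  0.  -0.3] tcp [ 462.5 -396.7  234. ] rows 1.5
```

Emit:
apply_moves(
  increments=[
    {"tx":0,"ty":0,"tz":35,"ax":0,"ay":0,"az":0,"gripper":-1},
    {"tx":0,"ty":0,"tz":60,"ax":0,"ay":0,"az":0,"gripper":-1},
    {"tx":6,"ty":0,"tz":62,"ax":0,"ay":0,"az":0,"gripper":-1},
    {"tx":12,"ty":0,"tz":62,"ax":0,"ay":0,"az":0,"gripper":-1},
    {"tx":17,"ty":0,"tz":62,"ax":0,"ay":0,"az":0,"gripper":-1},
    {"tx":22,"ty":0,"tz":62,"ax":0,"ay":0,"az":0,"gripper":-1},
    {"tx":27,"ty":0,"tz":62,"ax":0,"ay":0,"az":0,"gripper":-1},
    {"tx":32,"ty":0,"tz":62,"ax":0,"ay":0,"az":0,"gripper":-1},
    {"tx":37,"ty":0,"tz":62,"ax":0,"ay":0,"az":0,"gripper":-1},
    {"tx":41,"ty":0,"tz":62,"ax":0,"ay":0,"az":0,"gripper":-1},
    {"tx":41,"ty":0,"tz":62,"ax":0,"ay":0,"az":0,"gripper":-1},
  ],
)

```text
t: 7.53
tcp_pos: [485.8, -363.8, 236.3]
tcp_rot: [0.892, 0.453, -0.0, -0.001]
ft_force: [0.1, 0.1, -0.0]
grip_width: 0.005
```

```bash
python3 - <<'E'
from h import *
from station import r
s=r.sense();st(s)
im=r.grab_frame("scene");crop(im,120,150,320,300,4,"pics/s6c.png")
E
```

```text
t 7.53 tcp [ 485.8 -363.8  236.3] tip [ 485.6 -363.6   50.3] z [-0.001  0.001 -1.   ] y [ 0.807 -0.59  -0.001] F [ 0.1  0.1 -0. ] w 0.005 q [ 0.66  0.75 -0.09  1.72  0.1   0.68 -0.11]
```

View pics/s6c.png

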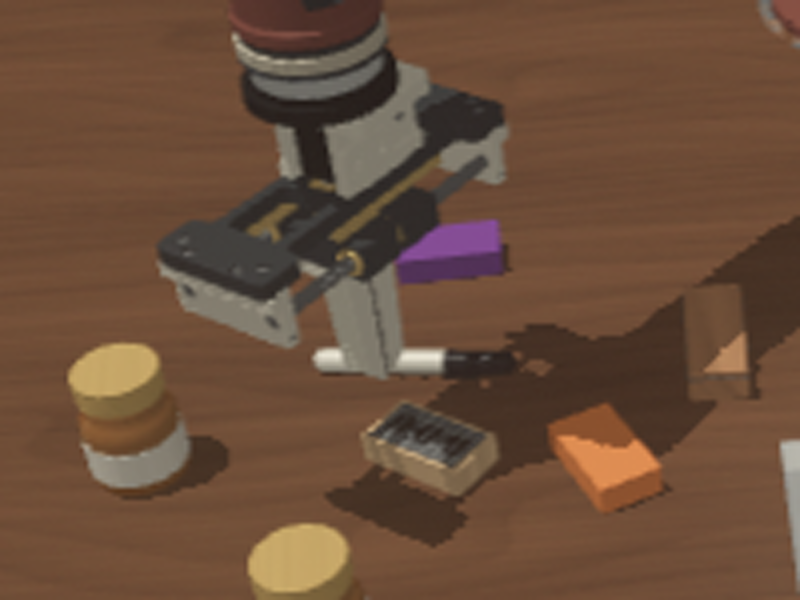

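The cage has fallen mesh up, at crop (430,450) in the scene view. I'll raise the tool and locate it with the wrist and top cameras.

Emit:
apply_moves(
  increments=[
    {"tx":0,"ty":0,"tz":-40,"ax":0,"ay":0,"az":0,"gripper":0.2},
    {"tx":0,"ty":0,"tz":-80,"ax":0,"ay":0,"az":0,"gripper":0.2},
    {"tx":0,"ty":0,"tz":-100,"ax":0,"ay":0,"az":0,"gripper":0.2},
    {"tx":0,"ty":0,"tz":-100,"ax":0,"ay":0,"az":0,"gripper":0.2},
  ],
)

```text
t: 7.92
tcp_pos: [486.4, -365.8, 341.8]
tcp_rot: [0.892, 0.452, 0.002, 0.005]
ft_force: [-0.2, -0.0, 0.4]
grip_width: 0.245
```

```bash
python3 - <<'E'
from h import *
from station import r
s=r.sense();st(s)
m=r.camera_model("wrist");im=r.grab_frame("wrist");cv2.imwrite("pics/w7.png",im);np.save("w7m.npy",m,allow_pickle=True)
im=r.grab_frame("top");crop(im,350,170,510,290,5,"pics/t7c.png")
E
```

```text
t 7.92 tcp [ 486.4 -365.8  341.8] tip [ 487.9 -367.   155.8] z [ 0.008 -0.006 -1.   ] y [ 0.806 -0.592  0.01 ] F [-0.2 -0.   0.4] w 0.245 q [ 0.67  0.61 -0.11  1.63  0.08  0.89 -0.1 ]
```

View pics/w7.png

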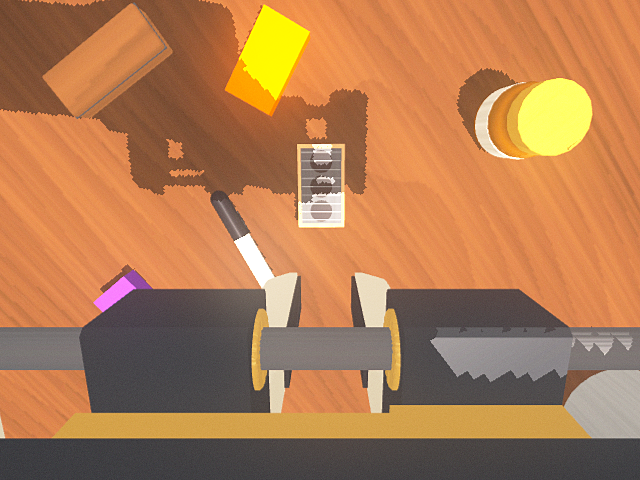

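View pics/t7c.png

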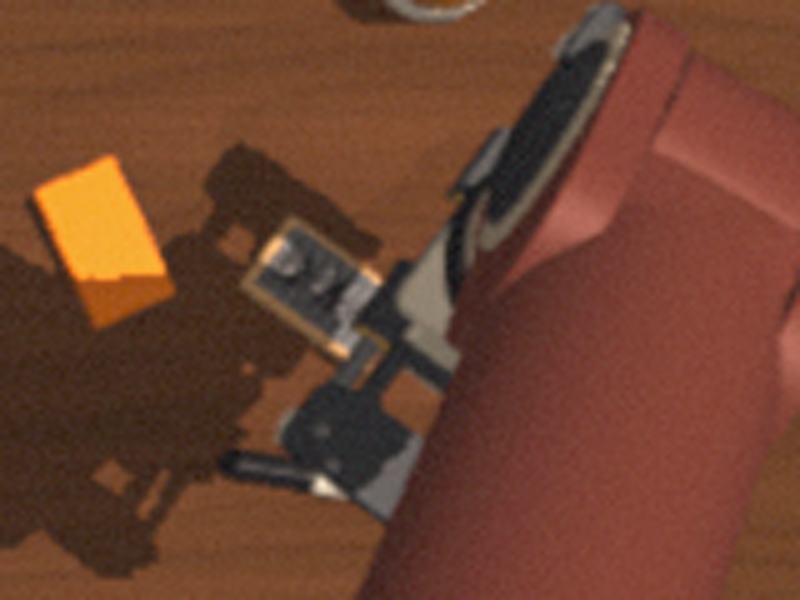

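Mesh side is clearly up (three wells visible). In the wrist view the cage spans (298–344, 145–227).

```bash
python3 - <<'E'
from h import *
from station import r
s=r.sense()
m=np.load("w7m.npy",allow_pickle=True).item()
C=np.array([atz(m,*p,18) for p in((298,145),(344,145),(344,227),(299,227))]);c=C.mean(0)
print(C,c,np.linalg.norm(np.diff(C,axis=0,append=C[:1]),axis=1))
l=C[0]-C[3]+C[1]-C[2];az=np.degrees(np.arctan2(l[1],l[0]));print(az)
mt=r.camera_model("top");print([atz(mt,350+(u+.5)/5-.5,170+(v+.5)/5-.5,18) for u,v in((292,215),(244,285))])
inc(s,[c[0],c[1],60],tool(az,0));inc(s,[c[0],c[1],4],tool(az,0))
E
```

```text
[[ 510.99587073 -303.84600656   18.        ]
 [ 538.9690087  -324.35485667   18.        ]
 [ 502.14746877 -375.77476872   18.        ]
 [ 473.43881091 -354.62858596   18.        ]] [ 506.38778978 -339.65105448   18.        ] [34.68586716 63.24423419 35.65596838 63.1617219 ]
53.954475131597654
[array([ 537.41289362, -322.90328489,   18.        ]), array([ 507.31032563, -302.38250185,   18.        ])]
t [33.   2.3 90.8] a [ 0.   0.1 -0.2] tcp [ 506.4 -339.7  246. ] rows 2.3
t [ 33.1   2.3 146.8] a [ 0.   0.1 -0.2] tcp [ 506.4 -339.7  190. ] rows 3.6
```

Emit:
apply_moves(
  increments=[
    {"tx":20,"ty":1,"tz":40,"ax":0,"ay":0,"az":0,"gripper":0.2},
    {"tx":33,"ty":2,"tz":80,"ax":0,"ay":0,"az":0,"gripper":0.2},
    {"tx":33,"ty":2,"tz":115,"ax":0,"ay":0,"az":0,"gripper":0.2},
    {"tx":33,"ty":2,"tz":140,"ax":0,"ay":0,"az":0,"gripper":0.2},
    {"tx":33,"ty":2,"tz":146,"ax":0,"ay":0,"az":0,"gripper":0.2},
    {"tx":33,"ty":2,"tz":146,"ax":0,"ay":0,"az":0,"gripper":0.2},
    {"tx":33,"ty":2,"tz":146,"ax":0,"ay":0,"az":0,"gripper":-0.6},
    {"tx":33,"ty":2,"tz":146,"ax":0,"ay":0,"az":0,"gripper":-0.6},
    {"tx":33,"ty":2,"tz":146,"ax":0,"ay":0,"az":0,"gripper":-0.6},
    {"tx":33,"ty":2,"tz":110,"ax":0,"ay":0,"az":0,"gripper":-0.6},
    {"tx":33,"ty":2,"tz":70,"ax":0,"ay":0,"az":0,"gripper":-0.6},
    {"tx":33,"ty":2,"tz":30,"ax":0,"ay":0,"az":0,"gripper":-0.6},
  ],
)

```text
t: 9.02
tcp_pos: [505.6, -339.5, 307.5]
tcp_rot: [0.892, 0.452, -0.001, -0.001]
ft_force: [0.6, -0.7, 0.8]
grip_width: 0.23
```

```bash
python3 - <<'E'
from h import *
from station import r
s=r.sense();st(s)
im=r.grab_frame("wrist");cv2.imwrite("pics/w8.png",im)
T=TC(CASE,[60,0,15])[0];print(T)
inc(s,[T[0],T[1],185],tool(93.95,0))
E
```

```text
t 9.02 tcp [ 505.6 -339.5  307.5] tip [ 505.2 -339.4  121.5] z [-0.003  0.    -1.   ] y [ 0.806 -0.592 -0.002] F [ 0.6 -0.7  0.8] w 0.23 q [ 0.62  0.66 -0.1   1.66  0.09  0.83 -0.15]
[556.43306444 126.54721146  15.        ]
t [ 405.6 -235.1  -63.5] a [ -0.1   0.  -40.2] tcp [556.4 126.5 371. ] rows 11.3
```

View pics/w8.png

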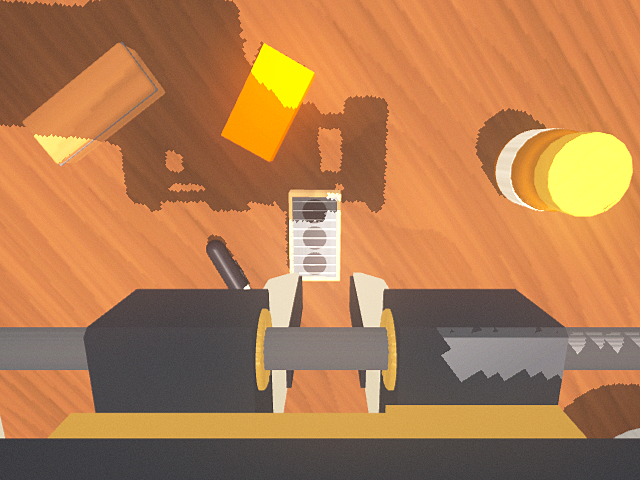

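The fingers closed empty because I allowed too few rows before lifting. The cage is still mesh up at (290–340, 190–280). I'll re-measure it and grip again.

```bash
python3 - <<'E'
from h import *
from station import r
m=r.camera_model("wrist")
C=np.array([atz(m,*p,18) for p in((289,190),(341,191),(340,281),(289,279))]);c=C.mean(0)
print(C,c,np.linalg.norm(np.diff(C,axis=0,append=C[:1]),axis=1))
l=C[0]-C[3]+C[1]-C[2];az=np.degrees(np.arctan2(l[1],l[0]));print(az)
s=r.sense();st(s);inc(s,[c[0],c[1],4],tool(az,0))
E
```

```text
[[ 511.37995294 -301.35448386   18.        ]
 [ 540.72866765 -323.85425825   18.        ]
 [ 500.54141238 -378.41937304   18.        ]
 [ 470.71167846 -354.29228822   18.        ]] [ 505.84042786 -339.48010084   18.        ] [36.98089916 67.76700701 38.36573012 66.75567151]
53.052294710846695
t 9.07 tcp [ 508.1 -340.9  316.9] tip [ 510.4 -342.5  131. ] z [ 0.013 -0.009 -1.   ] y [ 0.806 -0.592  0.015] F [ 1.5 -1.9  4. ] w 0.21 q [ 0.62  0.65 -0.1   1.65  0.09  0.84 -0.15]
t [ -0.3  -4.6 126.9] a [ 0.9 -0.   0.6] tcp [ 505.8 -339.5  190. ] rows 3.0
```

Emit:
apply_moves(
  increments=[
    {"tx":0,"ty":-4,"tz":20,"ax":0.9,"ay":0,"az":0.6,"gripper":0.2},
    {"tx":0,"ty":-4.5,"tz":40,"ax":0.9,"ay":0,"az":0.6,"gripper":0.2},
    {"tx":0,"ty":-4.5,"tz":60,"ax":0.9,"ay":0,"az":0.6,"gripper":0.2},
    {"tx":0,"ty":-4.5,"tz":75,"ax":0.9,"ay":0,"az":0.6,"gripper":0.2},
    {"tx":0,"ty":-4.5,"tz":85,"ax":0.9,"ay":0,"az":0.6,"gripper":0.2},
    {"tx":0,"ty":-4.5,"tz":90,"ax":0.9,"ay":0,"az":0.6,"gripper":0.2},
  ],
)

```text
t: 9.57
tcp_pos: [504.8, -338.7, 224.8]
tcp_rot: [0.895, 0.447, -0.001, -0.002]
ft_force: [0.5, 0.7, -0.5]
grip_width: 0.576
```

```bash
python3 - <<'E'
from h import *
from station import r
s=r.sense();st(s);inc(s,[506,-339.7,4],tool(53.7,0))
E
```

```text
t 9.57 tcp [ 504.8 -338.7  224.8] tip [ 504.2 -338.3   38.8] z [-0.003  0.002 -1.   ] y [ 0.799 -0.601 -0.004] F [ 0.5  0.7 -0.5] w 0.576 q [ 0.61  0.77 -0.09  1.72  0.1   0.66 -0.18]
t [-0.1  1.6 34.8] a [-0.2  0.  -0.6] tcp [ 506.  -339.7  190. ] rows 0.8
```

Emit:
apply_moves(
  increments=[
    {"tx":0,"ty":1.5,"tz":20,"ax":0,"ay":0,"az":0,"gripper":0.2},
    {"tx":0,"ty":1.5,"tz":32,"ax":0,"ay":0,"az":0,"gripper":0.2},
    {"tx":0,"ty":1.5,"tz":34,"ax":0,"ay":0,"az":0,"gripper":0.2},
    {"tx":0,"ty":1.5,"tz":34,"ax":0,"ay":0,"az":0,"gripper":-0.6},
    {"tx":0,"ty":1.5,"tz":34,"ax":0,"ay":0,"az":0,"gripper":-0.6},
    {"tx":0,"ty":1.5,"tz":34,"ax":0,"ay":0,"az":0,"gripper":-0.6},
    {"tx":0,"ty":1.5,"tz":34,"ax":0,"ay":0,"az":0,"gripper":-0.6},
    {"tx":0,"ty":1.5,"tz":34,"ax":0,"ay":0,"az":0,"gripper":-0.6},
    {"tx":0,"ty":1.5,"tz":34,"ax":0,"ay":0,"az":0,"gripper":-0.6},
    {"tx":0,"ty":1.5,"tz":34,"ax":0,"ay":0,"az":0,"gripper":-0.6},
  ],
)

```text
t: 10.4
tcp_pos: [506.2, -339.7, 191.6]
tcp_rot: [0.895, 0.447, -0.001, -0.001]
ft_force: [-0.6, -0.1, 4.1]
grip_width: 0.386
```

```bash
python3 - <<'E'
from h import *
from station import r
s=r.sense();st(s);T=TC(CASE,[60,0,15])[0]
inc(s,[506,-339.7,180],tool(53.7,0))
inc(s,[T[0],T[1],190],tool(93.95,0))
E
```

```text
t 10.4 tcp [ 506.2 -339.7  191.6] tip [ 505.8 -339.4    5.6] z [-0.002  0.002 -1.   ] y [ 0.799 -0.601 -0.003] F [-0.6 -0.1  4.1] w 0.386 q [ 0.6   0.82 -0.08  1.73  0.1   0.6  -0.18]
t [-1.000e-01 -6.000e-01 -1.744e+02] a [-0.1 -0.  -0.6] tcp [ 506.  -339.7  366. ] rows 4.2
t [ 402.9 -240.4 -183.8] a [ -0.1  -0.1 -40.9] tcp [556.4 126.5 376. ] rows 12.1
```

Emit:
apply_moves(
  increments=[
    {"tx":0,"ty":0,"tz":-40,"ax":0,"ay":0,"az":0,"gripper":-0.6},
    {"tx":0,"ty":0,"tz":-80,"ax":0,"ay":0,"az":0,"gripper":-0.6},
    {"tx":0,"ty":0,"tz":-120,"ax":0,"ay":0,"az":0,"gripper":-0.6},
    {"tx":0,"ty":0,"tz":-160,"ax":0,"ay":0,"az":0,"gripper":-0.6},
    {"tx":30,"ty":-20,"tz":-184,"ax":0,"ay":0,"az":-3,"gripper":-0.6},
    {"tx":403,"ty":-240,"tz":-184,"ax":0,"ay":0,"az":-41,"gripper":-0.6},
    {"tx":403,"ty":-240,"tz":-184,"ax":0,"ay":0,"az":-41,"gripper":-0.6},
    {"tx":403,"ty":-240,"tz":-184,"ax":0,"ay":0,"az":-41,"gripper":-0.6},
    {"tx":403,"ty":-240,"tz":-184,"ax":0,"ay":0,"az":-41,"gripper":-0.6},
    {"tx":403,"ty":-240,"tz":-184,"ax":0,"ay":0,"az":-41,"gripper":-0.6},
    {"tx":403,"ty":-240,"tz":-184,"ax":0,"ay":0,"az":-41,"gripper":-0.6},
    {"tx":403,"ty":-240,"tz":-184,"ax":0,"ay":0,"az":-41,"gripper":-0.6},
  ],
)

```text
t: 11.4
tcp_pos: [540.6, -13.9, 375.7]
tcp_rot: [0.681, 0.732, -0.0, -0.001]
ft_force: [1.2, 0.4, -1.1]
grip_width: 0.384
```

```bash
python3 - <<'E'
from h import *
from station import r
s=r.sense();st(s);T=TC(CASE,[60,0,15])[0]
inc(s,[T[0],T[1],190],tool(93.95,0))
E
```

```text
t 11.4 tcp [540.6 -13.9 375.7] tip [540.2 -13.6 189.7] z [-0.002  0.002 -1.   ] y [ 0.997  0.072 -0.002] F [ 1.2  0.4 -1.1] w 0.384 q [ 0.2   0.5  -0.33  1.77  0.19  0.91 -0.13]
t [ 1.389e+02  2.590e+01 -1.000e-01] a [-0.1 -0.1  0.2] tcp [556.4 126.5 376. ] rows 3.4
```

```bash
python3 - <<'E'
from h import *
from station import r
s=r.sense();T=TC(CASE,[52,0,15])[0]
for z in (100,24): inc(s,[T[0],T[1],z],tool(93.95,0))
E
```

```text
t [130.8  26.1  89.8] a [-0.1 -0.1  0.2] tcp [557.  118.6 286. ] rows 3.9
t [130.6  26.3 165.8] a [-0.1 -0.1  0.2] tcp [557.  118.6 210. ] rows 5.1
```

Emit:
apply_moves(
  increments=[
    {"tx":40,"ty":9,"tz":0,"ax":0,"ay":0,"az":0,"gripper":-0.6},
    {"tx":80,"ty":18,"tz":0,"ax":0,"ay":0,"az":0,"gripper":-0.6},
    {"tx":115,"ty":24,"tz":0,"ax":0,"ay":0,"az":0,"gripper":-0.6},
    {"tx":131,"ty":26,"tz":20,"ax":0,"ay":0,"az":0,"gripper":-0.6},
    {"tx":131,"ty":26,"tz":60,"ax":0,"ay":0,"az":0,"gripper":-0.6},
    {"tx":131,"ty":26,"tz":95,"ax":0,"ay":0,"az":0,"gripper":-0.6},
    {"tx":131,"ty":26,"tz":125,"ax":0,"ay":0,"az":0,"gripper":-0.6},
    {"tx":131,"ty":26,"tz":125,"ax":0,"ay":0,"az":0,"gripper":-0.6},
  ],
)

```text
t: 12.07
tcp_pos: [554.3, 118.1, 245.1]
tcp_rot: [0.681, 0.732, -0.006, -0.005]
ft_force: [-1.1, -0.8, -0.6]
grip_width: 0.385
```

```bash
python3 - <<'E'
from h import *
from station import r
s=r.sense();st(s);T=TC(CASE,[52,0,15])[0]
for z in (24,20): inc(s,[T[0],T[1],z],tool(93.95,0))
im=r.grab_frame("scene");crop(im,335,140,535,290,4,"pics/s9c.png")
E
```

```text
t 12.07 tcp [554.3 118.1 245.1] tip [551.5 117.7  59.1] z [-0.015 -0.002 -1.   ] y [ 0.997  0.073 -0.015] F [-1.1 -0.8 -0.6] w 0.385 q [-0.08  0.71 -0.27  1.82  0.28  0.67 -0.43]
t [ 0.3  3.2 35. ] a [-0.9  0.1  0.2] tcp [557.  118.6 210. ] rows 0.8
t [ 0.3  3.3 39. ] a [-0.9  0.1  0.2] tcp [557.  118.6 206. ] rows 0.9
```

View pics/s9c.png

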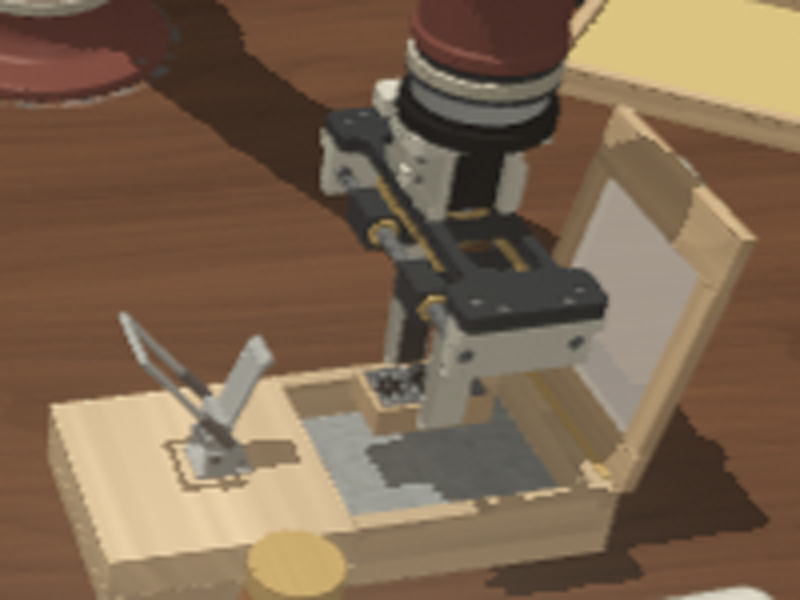

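Well placed over the tray. I'll lower it the rest of the way and release gently.

Emit:
apply_moves(
  increments=[
    {"tx":0,"ty":3,"tz":20,"ax":-0.9,"ay":0,"az":0.2,"gripper":-0.6},
    {"tx":0,"ty":3,"tz":33,"ax":-0.9,"ay":0,"az":0.2,"gripper":-0.6},
    {"tx":0,"ty":3,"tz":37,"ax":-0.9,"ay":0,"az":0.2,"gripper":-0.6},
    {"tx":0,"ty":3,"tz":37,"ax":-0.9,"ay":0,"az":0.2,"gripper":-0.6},
  ],
)

```text
t: 12.45
tcp_pos: [558.6, 118.7, 212.0]
tcp_rot: [0.682, 0.731, 0.003, 0.002]
ft_force: [-0.5, 0.6, -0.7]
grip_width: 0.385
```

```bash
python3 - <<'E'
from h import *
from station import r
s=r.sense();st(s)
E
```

```text
t 12.45 tcp [558.6 118.7 212. ] tip [559.9 118.8  26.1] z [ 0.007  0.001 -1.   ] y [0.998 0.069 0.007] F [-0.5  0.6 -0.7] w 0.385 q [-0.1   0.76 -0.24  1.83  0.3   0.58 -0.46]
```

Emit:
apply_moves(
  increments=[
    {"tx":0,"ty":-1,"tz":2,"ax":0.2,"ay":0,"az":0,"gripper":-0.6},
    {"tx":0,"ty":-1,"tz":4,"ax":0.2,"ay":0,"az":0,"gripper":-0.6},
    {"tx":0,"ty":-1,"tz":5,"ax":0.2,"ay":0,"az":0,"gripper":-0.6},
    {"tx":0,"ty":-1,"tz":5,"ax":0.2,"ay":0,"az":0,"gripper":-0.6},
  ],
)

```text
t: 12.78
tcp_pos: [557.8, 118.6, 207.7]
tcp_rot: [0.683, 0.731, 0.002, 0.001]
ft_force: [-0.6, 0.3, 0.2]
grip_width: 0.387
```

```bash
python3 - <<'E'
from h import *
from station import r
s=r.sense();st(s)
E
```

```text
t 12.78 tcp [557.8 118.6 207.7] tip [558.7 118.7  21.7] z [ 0.005  0.001 -1.   ] y [0.998 0.068 0.005] F [-0.6  0.3  0.2] w 0.387 q [-0.1   0.76 -0.24  1.84  0.31  0.57 -0.46]
```

Emit:
apply_moves(
  increments=[
    {"tx":0,"ty":0,"tz":0,"ax":0,"ay":0,"az":0,"gripper":0.1},
    {"tx":0,"ty":0,"tz":0,"ax":0,"ay":0,"az":0,"gripper":0.1},
    {"tx":0,"ty":0,"tz":0,"ax":0,"ay":0,"az":0,"gripper":0.1},
    {"tx":0,"ty":0,"tz":0,"ax":0,"ay":0,"az":0,"gripper":0.1},
    {"tx":0,"ty":0,"tz":-20,"ax":0,"ay":0,"az":0,"gripper":0.1},
    {"tx":0,"ty":0,"tz":-60,"ax":0,"ay":0,"az":0,"gripper":0.1},
    {"tx":0,"ty":0,"tz":-100,"ax":0,"ay":0,"az":0,"gripper":0.1},
    {"tx":0,"ty":0,"tz":-140,"ax":0,"ay":0,"az":0,"gripper":-1},
    {"tx":0,"ty":0,"tz":-180,"ax":0,"ay":0,"az":0,"gripper":-1},
    {"tx":0,"ty":0,"tz":-215,"ax":0,"ay":0,"az":0,"gripper":-1},
    {"tx":0,"ty":0,"tz":-215,"ax":0,"ay":0,"az":0,"gripper":-1},
  ],
)

```text
t: 13.7
tcp_pos: [558.1, 119.4, 430.7]
tcp_rot: [0.683, 0.731, 0.009, 0.006]
ft_force: [0.4, 0.2, 1.2]
grip_width: 0.313
```

```bash
python3 - <<'E'
from h import *
from station import r
s=r.sense();st(s)
im=r.grab_frame("scene");crop(im,335,140,535,290,4,"pics/s10c.png")
def lidp(a,d): return np.array([135-d*np.cos(a)+8*np.sin(a),30,40+d*np.sin(a)+8*np.cos(a)])
Rt=tool(93.95,0)
print("over");inc(s,TC(CASE,[215,30,238])[0],Rt)
print("down");inc(s,TC(CASE,[215,30,150])[0],Rt)
for a in (1.79,1.5,1.2,1.0,.85,.75):
    P=lidp(a,115); print(a,P); inc(s,TC(CASE,P+[7.5,0,0])[0],Rt)
E
```

```text
t 13.7 tcp [558.1 119.4 430.7] tip [561.8 120.4 244.8] z [ 0.02   0.005 -1.   ] y [0.997 0.068 0.02 ] F [0.4 0.2 1.2] w 0.313 q [-0.03  0.48 -0.34  1.62  0.18  1.05 -0.35]
over
t [162.2 -31.4   6.7] a [ 1.2 -0.2 -0. ] tcp [515.8 279.1 424. ] rows 4.0
down
t [161.9 -33.2  94.7] a [ 1.2 -0.2 -0. ] tcp [515.8 279.1 336. ] rows 4.6
1.79 [167.81559575  30.         150.50853666]
t [122.2 -33.2  94. ] a [ 1.2 -0.2 -0. ] tcp [518.6 239.5 336.5] rows 3.8
1.5 [134.8451817   30.         155.27782107]
t [ 89.2 -33.   89.1] a [ 1.2 -0.2 -0. ] tcp [520.8 206.6 341.3] rows 3.1
1.2 [100.78517092  30.         150.08335692]
t [ 55.1 -33.1  94.2] a [ 1.2 -0.2 -0. ] tcp [523.2 172.6 336.1] rows 2.7
1.0 [ 79.5970027  30.        141.0915817]
t [ 33.9 -33.3 103.1] a [ 1.2 -0.2 -0. ] tcp [524.6 151.5 327.1] rows 2.7
0.85 [ 65.11218146  30.         131.67711176]
t [ 19.4 -33.5 112.5] a [ 1.2 -0.2 -0. ] tcp [525.6 137.1 317.7] rows 2.9
0.75 [ 56.30889016  30.         124.24196835]
t [ 10.6 -33.6 119.9] a [ 1.2 -0.2 -0. ] tcp [526.2 128.3 310.2] rows 3.0
```

View pics/s10c.png

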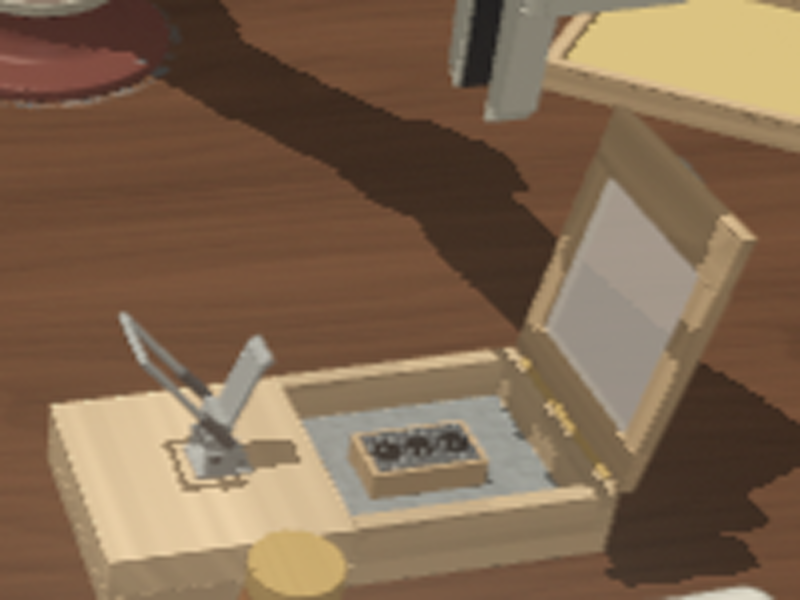

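The cage lies flat in the tray, mesh up. Now I go over and behind the lid, then push it shut.

Emit:
apply_moves(
  increments=[
    {"tx":40,"ty":-8,"tz":0,"ax":0.5,"ay":0,"az":0,"gripper":-1},
    {"tx":80,"ty":-16,"tz":0,"ax":1,"ay":0,"az":0,"gripper":-1},
    {"tx":120,"ty":-24,"tz":2,"ax":1.2,"ay":0,"az":0,"gripper":-1},
    {"tx":158,"ty":-31,"tz":4,"ax":1.2,"ay":0,"az":0,"gripper":-1},
    {"tx":165,"ty":-32,"tz":20,"ax":1.2,"ay":0,"az":0,"gripper":-1},
    {"tx":165,"ty":-32,"tz":55,"ax":1.2,"ay":0,"az":0,"gripper":-1},
    {"tx":165,"ty":-32,"tz":88,"ax":1.2,"ay":0,"az":0,"gripper":-1},
    {"tx":165,"ty":-32,"tz":95,"ax":1.2,"ay":0,"az":0,"gripper":-1},
    {"tx":165,"ty":-32,"tz":95,"ax":1.2,"ay":0,"az":0,"gripper":-1},
  ],
)

```text
t: 14.5
tcp_pos: [514.6, 280.7, 328.2]
tcp_rot: [0.682, 0.731, -0.006, -0.004]
ft_force: [-0.5, -0.2, 0.1]
grip_width: 0.002
```

```bash
python3 - <<'E'
from h import *
from station import r
s=r.sense();st(s)
def lidp(a,d): return np.array([135-d*np.cos(a)+8*np.sin(a),30,40+d*np.sin(a)+8*np.cos(a)])
Rt=tool(93.95,0)
for a in (1.79,1.5,1.2,1.0,.85,.75):
    P=lidp(a,115); inc(s,TC(CASE,P+[7.5,0,0])[0],Rt)
E
```

```text
t 14.5 tcp [514.6 280.7 328.2] tip [511.9 280.2 142.2] z [-0.014 -0.003 -1.   ] y [ 0.998  0.068 -0.015] F [-0.5 -0.2  0.1] w 0.002 q [-0.33  0.62 -0.33  1.7   0.24  0.88 -0.69]
t [-41.4   1.   -8.2] a [-0.8  0.1 -0. ] tcp [518.6 239.5 336.5] rows 1.0
t [-74.4   0.9 -12.9] a [-0.8  0.1 -0. ] tcp [520.8 206.6 341.3] rows 1.8
t [-108.4    1.    -7.7] a [-0.8  0.1 -0. ] tcp [523.2 172.6 336.1] rows 2.6
t [-129.6    1.2    1.4] a [-0.8  0.1 -0. ] tcp [524.6 151.5 327.1] rows 3.1
t [-144.1    1.3   10.8] a [-0.8  0.1 -0. ] tcp [525.6 137.1 317.7] rows 3.5
t [-152.9    1.4   18.3] a [-0.8  0.1 -0. ] tcp [526.2 128.3 310.2] rows 3.7
```

Emit:
apply_moves(
  increments=[
    {"tx":-20,"ty":1,"tz":-6,"ax":-0.8,"ay":0,"az":0,"gripper":-1},
    {"tx":-36,"ty":1,"tz":-8,"ax":-0.8,"ay":0,"az":0,"gripper":-1},
    {"tx":-48,"ty":1,"tz":-9,"ax":-0.8,"ay":0,"az":0,"gripper":-1},
    {"tx":-60,"ty":1,"tz":-10,"ax":-0.8,"ay":0,"az":0,"gripper":-1},
    {"tx":-72,"ty":1,"tz":-12,"ax":-0.8,"ay":0,"az":0,"gripper":-1},
    {"tx":-84,"ty":1,"tz":-11,"ax":-0.8,"ay":0,"az":0,"gripper":-1},
    {"tx":-96,"ty":1,"tz":-9,"ax":-0.8,"ay":0,"az":0,"gripper":-1},
    {"tx":-108,"ty":1,"tz":-7,"ax":-0.8,"ay":0,"az":0,"gripper":-1},
    {"tx":-120,"ty":1,"tz":-2,"ax":-0.8,"ay":0,"az":0,"gripper":-1},
    {"tx":-132,"ty":1,"tz":3,"ax":-0.8,"ay":0,"az":0,"gripper":-1},
    {"tx":-144,"ty":1,"tz":10,"ax":-0.8,"ay":0,"az":0,"gripper":-1},
    {"tx":-154,"ty":1,"tz":16,"ax":-0.8,"ay":0,"az":0,"gripper":-1},
  ],
)

```text
t: 15.5
tcp_pos: [525.8, 125.3, 311.4]
tcp_rot: [0.683, 0.731, -0.002, 0.0]
ft_force: [0.7, -0.1, -0.4]
grip_width: 0.004
```

```bash
python3 - <<'E'
from h import *
from station import r
s=r.sense();st(s)
im=r.grab_frame("scene");crop(im,335,140,535,290,4,"pics/s11c.png")
E
```

```text
t 15.5 tcp [525.8 125.3 311.4] tip [525.4 124.7 125.4] z [-0.002 -0.003 -1.   ] y [ 0.998  0.068 -0.002] F [ 0.7 -0.1 -0.4] w 0.004 q [-0.06  0.58 -0.32  1.85  0.26  0.76 -0.46]
```

View pics/s11c.png

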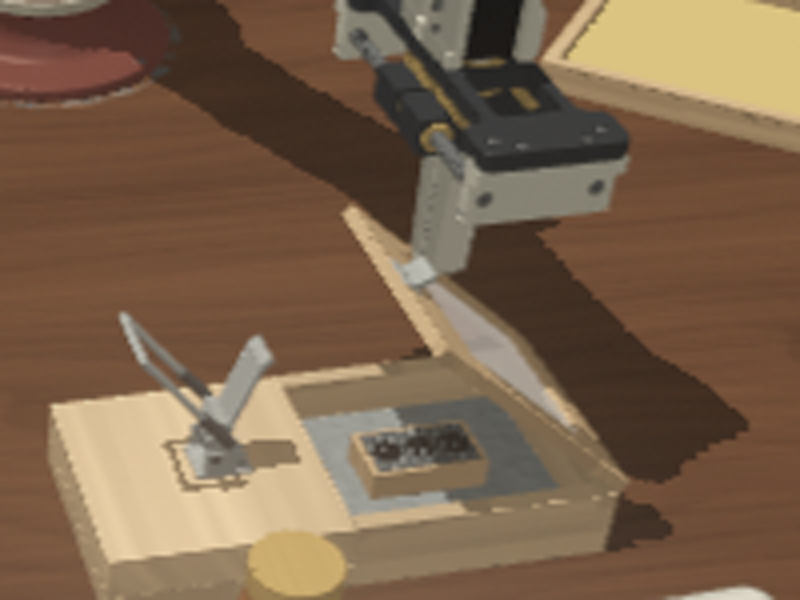

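The lid is falling shut. I'll lift away, turn the jaws along the case's x and go behind the loop.

```bash
python3 - <<'E'
from h import *
from station import r
s=r.sense()
inc(s,TC(CASE,[-150,0,200])[0],tool(183.95,0))
E
```

```text
t [-208.6   31.5  -74.8] a [ -0.5   0.  -90.3] tcp [570.9 -83.  386. ] rows 12.6
```

Emit:
apply_moves(
  increments=[
    {"tx":0,"ty":0,"tz":-40,"ax":0,"ay":0,"az":-5,"gripper":-1},
    {"tx":-20,"ty":4,"tz":-75,"ax":0,"ay":0,"az":-12,"gripper":-1},
    {"tx":-60,"ty":10,"tz":-75,"ax":0,"ay":0,"az":-90,"gripper":-1},
    {"tx":-100,"ty":15,"tz":-75,"ax":0,"ay":0,"az":-90,"gripper":-1},
    {"tx":-140,"ty":20,"tz":-75,"ax":0,"ay":0,"az":-90,"gripper":-1},
    {"tx":-180,"ty":25,"tz":-75,"ax":0,"ay":0,"az":-90,"gripper":-1},
    {"tx":-208,"ty":31,"tz":-75,"ax":0,"ay":0,"az":-90,"gripper":-1},
    {"tx":-208,"ty":31,"tz":-75,"ax":0,"ay":0,"az":-90,"gripper":-1},
    {"tx":-208,"ty":31,"tz":-75,"ax":0,"ay":0,"az":-90,"gripper":-1},
    {"tx":-208,"ty":31,"tz":-75,"ax":0,"ay":0,"az":-90,"gripper":-1},
    {"tx":-208,"ty":31,"tz":-75,"ax":0,"ay":0,"az":-90,"gripper":-1},
    {"tx":-208,"ty":31,"tz":-75,"ax":0,"ay":0,"az":-90,"gripper":-1},
  ],
)

```text
t: 16.55
tcp_pos: [570.2, -82.8, 385.5]
tcp_rot: [0.02, 1.0, -0.003, -0.003]
ft_force: [-0.1, 0.2, 0.1]
grip_width: 0.003
```

```bash
python3 - <<'E'
from h import *
from station import r
s=r.sense();st(s)
inc(s,TC(CASE,[-150,0,200])[0],tool(183.95,0))
inc(s,TC(CASE,[-150,0,120])[0],tool(183.95,0))
im=r.grab_frame("scene");crop(im,335,140,535,290,4,"pics/s12c.png")
im=r.grab_frame("top");crop(im,100,130,300,280,4,"pics/t12c.png")
E
```

```text
t 16.55 tcp [570.2 -82.8 385.5] tip [569.1 -84.  199.5] z [-0.006 -0.006 -1.   ] y [ 0.041  0.999 -0.007] F [-0.1  0.2  0.1] w 0.003 q [ 0.56  0.62 -0.74  1.65  0.47  1.06  1.2 ]
t [-0.7 -0.2 -0.5] a [-0.4 -0.3 -6.3] tcp [570.9 -83.  386. ] rows 0.9
t [-1.2  0.4 79.5] a [-0.4 -0.3 -6.3] tcp [570.9 -83.  306. ] rows 1.9
```

View pics/s12c.png

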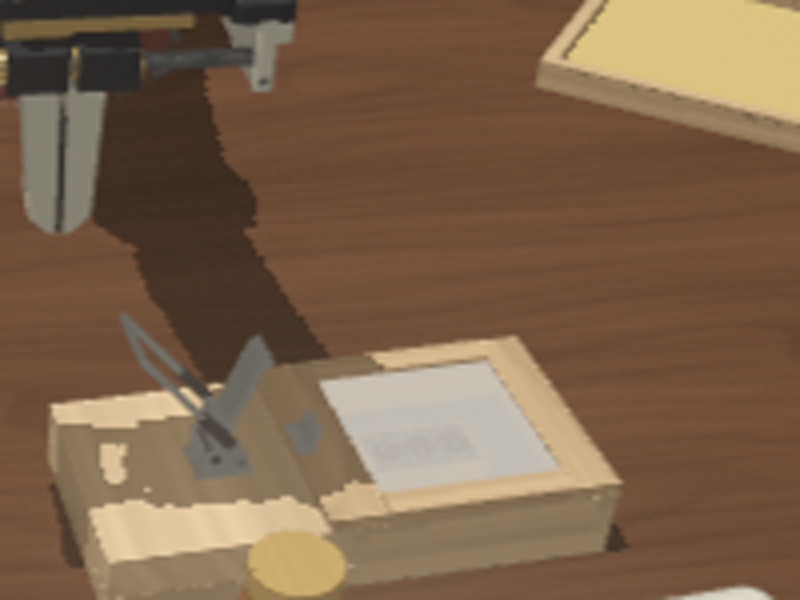

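View pics/t12c.png

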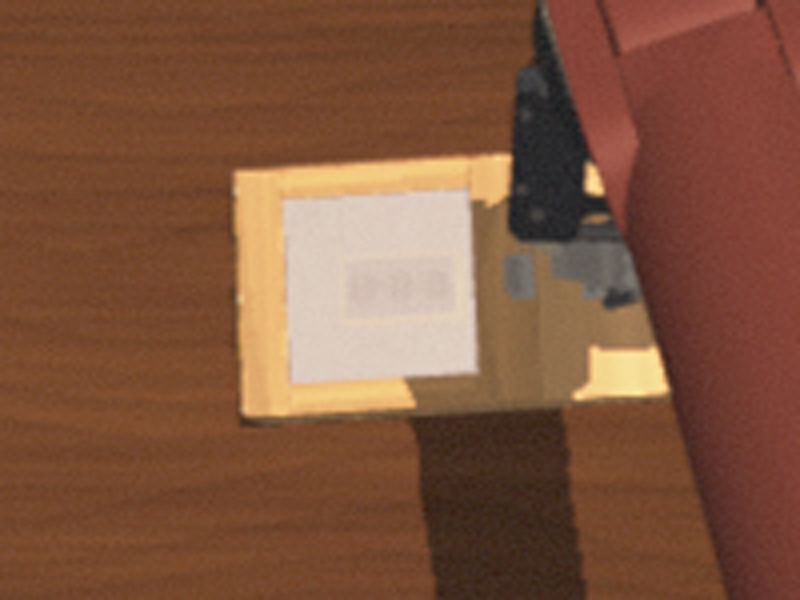

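Lid shut, with the cage visible through the pane. Now I push the loop over from behind.

```bash
python3 - <<'E'
from h import *
from station import r
s=r.sense();st(s)
for x,z in((-150,160),(-148,117),(-120,117),(-100,118),(-80,121),(-66,123),(-58,125)):
    print(x,z,end=" ");inc(s,TC(CASE,[x,0,z])[0],tool(183.95,0))
E
```

```text
t 16.65 tcp [570.3 -83.  385.3] tip [569.1 -84.  199.3] z [-0.006 -0.006 -1.   ] y [ 0.047  0.999 -0.006] F [ 0.6 -0.3 -0.8] w 0.004 q [ 0.56  0.62 -0.74  1.65  0.47  1.06  1.19]
-150 160 t [-0.9  0.3 39.3] a [-0.3 -0.4 -6.7] tcp [570.9 -83.  346. ] rows 0.9
-148 117 t [-0.9  2.5 82.3] a [-0.3 -0.4 -6.7] tcp [570.8 -81.  303. ] rows 2.0
-120 117 t [ 2.3 30.3 82.1] a [-0.3 -0.4 -6.7] tcp [568.8 -53.  303. ] rows 2.1
-100 118 t [ 4.7 50.2 81. ] a [-0.3 -0.4 -6.7] tcp [567.5 -33.1 304. ] rows 2.3
-80 121 t [ 7.  70.  77.9] a [-0.3 -0.4 -6.7] tcp [566.1 -13.1 307. ] rows 2.5
-66 123 t [ 8.6 83.9 75.9] a [-0.3 -0.4 -6.7] tcp [565.1   0.8 309. ] rows 2.7
-58 125 t [ 9.6 91.9 73.8] a [-0.3 -0.4 -6.7] tcp [564.6   8.8 311. ] rows 2.8
```

Emit:
apply_moves(
  increments=[
    {"tx":-1,"ty":0,"tz":39,"ax":-0.3,"ay":-0.4,"az":-6.7,"gripper":-1},
    {"tx":-1,"ty":2,"tz":78,"ax":-0.3,"ay":-0.4,"az":-6.7,"gripper":-1},
    {"tx":-1,"ty":4,"tz":82,"ax":-0.3,"ay":-0.4,"az":-6.7,"gripper":-1},
    {"tx":1,"ty":20,"tz":82,"ax":-0.3,"ay":-0.4,"az":-6.7,"gripper":-1},
    {"tx":2,"ty":30,"tz":82,"ax":-0.3,"ay":-0.4,"az":-6.7,"gripper":-1},
    {"tx":3,"ty":38,"tz":82,"ax":-0.3,"ay":-0.4,"az":-6.7,"gripper":-1},
    {"tx":4,"ty":46,"tz":81,"ax":-0.3,"ay":-0.4,"az":-6.7,"gripper":-1},
    {"tx":5,"ty":54,"tz":80,"ax":-0.3,"ay":-0.4,"az":-6.7,"gripper":-1},
    {"tx":6,"ty":62,"tz":79,"ax":-0.3,"ay":-0.4,"az":-6.7,"gripper":-1},
    {"tx":7,"ty":70,"tz":78,"ax":-0.3,"ay":-0.4,"az":-6.7,"gripper":-1},
    {"tx":7,"ty":70,"tz":78,"ax":-0.3,"ay":-0.4,"az":-6.7,"gripper":-1},
  ],
)

```text
t: 17.57
tcp_pos: [565.9, -10.7, 307.8]
tcp_rot: [-0.036, 0.999, 0.001, 0.001]
ft_force: [0.3, -0.2, -0.9]
grip_width: 0.003
```

```bash
python3 - <<'E'
from h import *
from station import r
s=r.sense();st(s)
im=r.grab_frame("scene");crop(im,335,140,535,290,4,"pics/s13c.png")
for x,z in((-74,122),(-66,123),(-58,125)):
    print(x,z,end=" ");inc(s,TC(CASE,[x,0,z])[0],tool(183.95,0))
E
```

```text
t 17.57 tcp [565.9 -10.7 307.8] tip [566.3 -10.5 121.8] z [ 0.002  0.001 -1.   ] y [-0.072  0.997  0.001] F [ 0.3 -0.2 -0.9] w 0.003 q [ 0.42  0.69 -0.71  1.77  0.57  0.89  1.09]
-74 122 t [-0.   3.6 -0.2] a [0.1 0.1 0.2] tcp [565.7  -7.1 308. ] rows 0.1
-66 123 t [-0.  11.6 -1.2] a [0.1 0.1 0.2] tcp [565.1   0.8 309. ] rows 0.3
-58 125 t [-0.1 19.6 -3.2] a [0.1 0.1 0.2] tcp [564.6   8.8 311. ] rows 0.5
```

View pics/s13c.png

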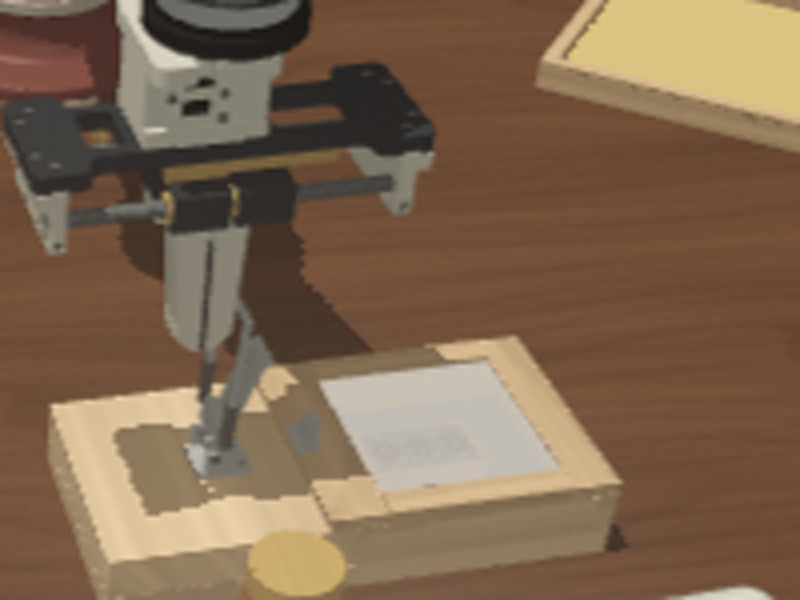

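Emit:
apply_moves(
  increments=[
    {"tx":0,"ty":5,"tz":0,"ax":0,"ay":0,"az":0,"gripper":-1},
    {"tx":0,"ty":10,"tz":-1,"ax":0,"ay":0,"az":0,"gripper":-1},
    {"tx":0,"ty":15,"tz":-2,"ax":0,"ay":0,"az":0,"gripper":-1},
    {"tx":0,"ty":20,"tz":-4,"ax":0,"ay":0,"az":0,"gripper":-1},
    {"tx":0,"ty":20,"tz":-4,"ax":0,"ay":0,"az":0,"gripper":-1},
    {"tx":0,"ty":20,"tz":-4,"ax":0,"ay":0,"az":0,"gripper":-1},
  ],
)

```text
t: 18.12
tcp_pos: [564.6, 8.5, 311.7]
tcp_rot: [-0.036, 0.999, 0.0, 0.001]
ft_force: [0.1, -0.8, 0.1]
grip_width: 0.004
```

```bash
python3 - <<'E'
from h import *
from station import r
s=r.sense();st(s)
im=r.grab_frame("scene");crop(im,335,140,535,290,4,"pics/s14c.png")
E
```

```text
t 18.12 tcp [564.6   8.5 311.7] tip [565.    8.5 125.7] z [ 0.002  0.    -1.   ] y [-0.072  0.997 -0.   ] F [ 0.1 -0.8  0.1] w 0.004 q [ 0.38  0.69 -0.71  1.77  0.56  0.89  1.06]
```

View pics/s14c.png

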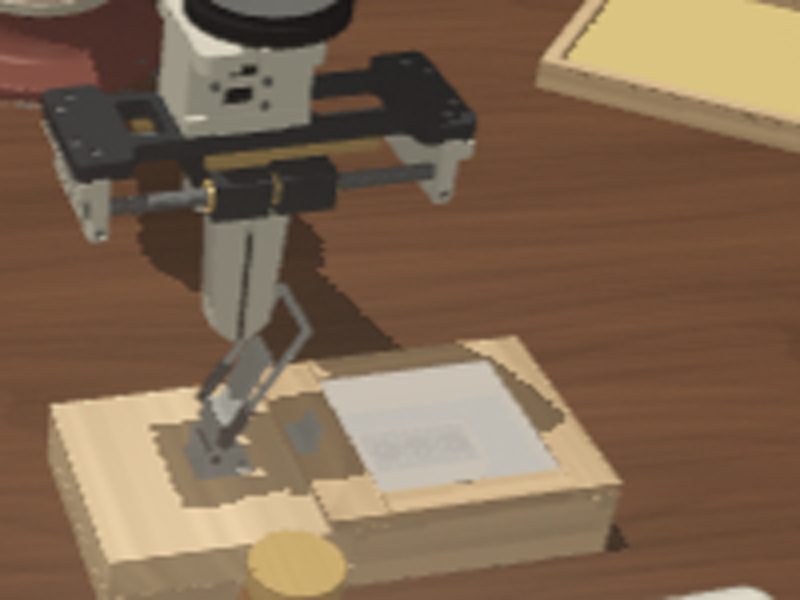

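Emit:
apply_moves(
  increments=[
    {"tx":0,"ty":0,"tz":-20,"ax":0,"ay":0,"az":0,"gripper":-1},
    {"tx":0,"ty":0,"tz":-40,"ax":0,"ay":0,"az":0,"gripper":-1},
    {"tx":0,"ty":0,"tz":-50,"ax":0,"ay":0,"az":0,"gripper":-1},
    {"tx":0,"ty":0,"tz":-50,"ax":0,"ay":0,"az":0,"gripper":-1},
  ],
)

```text
t: 18.5
tcp_pos: [565.2, 8.1, 363.7]
tcp_rot: [-0.035, 0.999, -0.0, 0.003]
ft_force: [-0.5, 1.3, -0.6]
grip_width: 0.008
```

```bash
python3 - <<'E'
from h import *
from station import r
s=r.sense();st(s)
im=r.grab_frame("scene");crop(im,365,190,485,280,6,"pics/s15c.png")
im=r.grab_frame("wrist");cv2.imwrite("pics/w15.png",im)
E
```

```text
t 18.5 tcp [565.2   8.1 363.7] tip [566.4   8.2 177.7] z [ 0.006  0.    -1.   ] y [-0.071  0.997 -0.   ] F [-0.5  1.3 -0.6] w 0.008 q [ 0.41  0.63 -0.76  1.72  0.5   1.    1.11]
```

View pics/s15c.png

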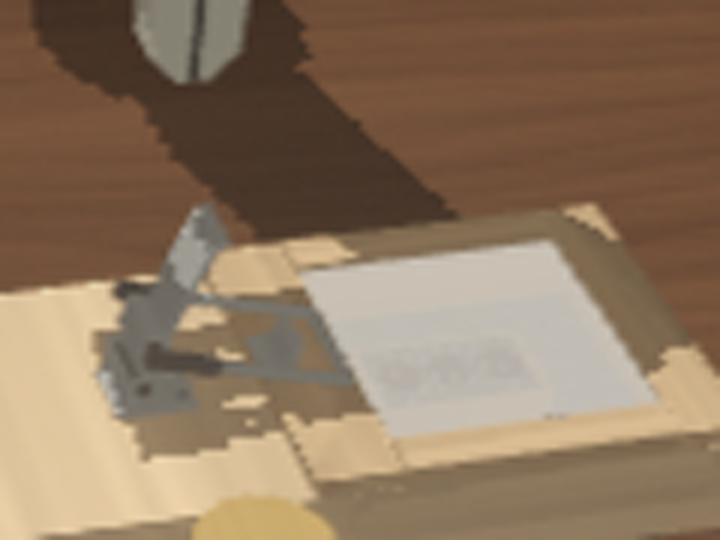

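View pics/w15.png

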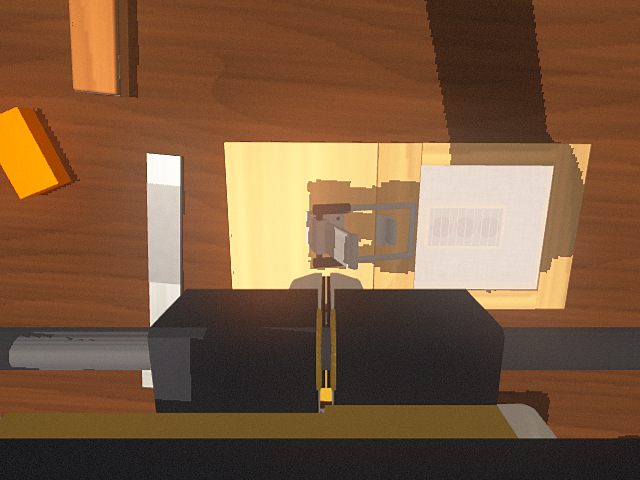

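The bar has dropped on the hinge side of the keeper: wrist view shows bar at x≈411 and keeper at 385. Now the lever, approached from the keeper side.

```bash
python3 - <<'E'
from h import *
from station import r
s=r.sense();st(s)
for x,z in((-5,170),(-5,92),(-26,92),(-50,92),(-68,92),(-86,92),(-104,83),(-112,70),(-115,55),(-115,50)):
    print(x,z,end=" ");inc(s,TC(CASE,[x,0,z])[0],tool(183.95,0))
E
```

```text
t 18.6 tcp [564.4   7.7 361.2] tip [564.7   7.5 175.2] z [ 0.001 -0.001 -1.   ] y [-0.071  0.997 -0.001] F [-0.2 -0.  -0.5] w 0.004 q [ 0.41  0.63 -0.75  1.72  0.5   0.99  1.11]
-5 170 t [-0.4 54.1  5.1] a [-0.1  0.1  0.1] tcp [560.9  61.7 356. ] rows 1.3
-5 92 t [-0.3 54.2 83.1] a [-0.1  0.1  0.1] tcp [560.9  61.7 278. ] rows 2.4
-26 92 t [-0.2 33.2 83.2] a [-0.1  0.1  0.1] tcp [562.4  40.8 278. ] rows 2.1
-50 92 t [-0.2  9.2 83.2] a [-0.1  0.1  0.1] tcp [564.   16.8 278. ] rows 2.0
-68 92 t [-0.1 -8.8 83.2] a [-0.1  0.1  0.1] tcp [565.3  -1.1 278. ] rows 2.0
-86 92 t [ -0.1 -26.8  83.2] a [-0.1  0.1  0.1] tcp [566.5 -19.1 278. ] rows 2.1
-104 83 t [ -0.  -44.8  92.2] a [-0.1  0.1  0.1] tcp [567.7 -37.1 269. ] rows 2.5
-112 70 t [ -0.  -52.8 105.2] a [-0.1  0.1  0.1] tcp [568.3 -45.  256. ] rows 2.8
-115 55 t [  0.  -55.7 120.2] a [-0.1  0.1  0.1] tcp [568.5 -48.  241. ] rows 3.2
-115 50 t [  0.  -55.7 125.2] a [-0.1  0.1  0.1] tcp [568.5 -48.  236. ] rows 3.3
```

Emit:
apply_moves(
  increments=[
    {"tx":0,"ty":35,"tz":0,"ax":0,"ay":0,"az":0,"gripper":-1},
    {"tx":0,"ty":56,"tz":10,"ax":0,"ay":0,"az":0,"gripper":-1},
    {"tx":0,"ty":56,"tz":45,"ax":0,"ay":0,"az":0,"gripper":-1},
    {"tx":0,"ty":56,"tz":78,"ax":0,"ay":0,"az":0,"gripper":-1},
    {"tx":0,"ty":50,"tz":83,"ax":0,"ay":0,"az":0,"gripper":-1},
    {"tx":0,"ty":40,"tz":83,"ax":0,"ay":0,"az":0,"gripper":-1},
    {"tx":0,"ty":30,"tz":83,"ax":0,"ay":0,"az":0,"gripper":-1},
    {"tx":0,"ty":20,"tz":83,"ax":0,"ay":0,"az":0,"gripper":-1},
    {"tx":0,"ty":10,"tz":83,"ax":0,"ay":0,"az":0,"gripper":-1},
    {"tx":0,"ty":0,"tz":83,"ax":0,"ay":0,"az":0,"gripper":-1},
    {"tx":0,"ty":-9,"tz":83,"ax":0,"ay":0,"az":0,"gripper":-1},
    {"tx":0,"ty":-9,"tz":83,"ax":0,"ay":0,"az":0,"gripper":-1},
  ],
)

```text
t: 19.6
tcp_pos: [565.6, -4.8, 278.4]
tcp_rot: [-0.033, 0.999, -0.002, 0.001]
ft_force: [-0.5, -0.4, 0.5]
grip_width: 0.003
```

```bash
python3 - <<'E'
from h import *
from station import r
s=r.sense();st(s)
im=r.grab_frame("scene");crop(im,365,190,485,280,6,"pics/s16c.png")
for x,z in((-68,92),(-78,92),(-86,90),(-96,86),(-104,82),(-112,70),(-115,55),(-115,50)):
    print(x,z,end=" ");inc(s,TC(CASE,[x,0,z])[0],tool(183.95,0))
E
```

```text
t 19.6 tcp [565.6  -4.8 278.4] tip [566.   -5.4  92.4] z [ 0.002 -0.003 -1.   ] y [-0.066  0.998 -0.003] F [-0.5 -0.4  0.5] w 0.003 q [ 0.39  0.73 -0.68  1.8   0.61  0.83  1.04]
-68 92 t [0.1 3.6 0.4] a [-0.2  0.1 -0.1] tcp [565.3  -1.1 278. ] rows 0.1
-78 92 t [ 0.  -6.4  0.5] a [-0.2  0.1 -0.1] tcp [565.9 -11.1 278. ] rows 0.2
-86 90 t [  0.  -14.3   2.5] a [-0.2  0.1 -0.1] tcp [566.5 -19.1 276. ] rows 0.3
-96 86 t [  0.  -24.3   6.5] a [-0.2  0.1 -0.1] tcp [567.2 -29.1 272. ] rows 0.6
-104 82 t [ -0.  -32.3  10.6] a [-0.2  0.1 -0.1] tcp [567.7 -37.1 268. ] rows 0.8
-112 70 t [ -0.  -40.3  22.6] a [-0.2  0.1 -0.1] tcp [568.3 -45.  256. ] rows 1.1
-115 55 t [  0.  -43.2  37.6] a [-0.2  0.1 -0.1] tcp [568.5 -48.  241. ] rows 1.4
-115 50 t [  0.  -43.2  42.6] a [-0.2  0.1 -0.1] tcp [568.5 -48.  236. ] rows 1.5
```

View pics/s16c.png

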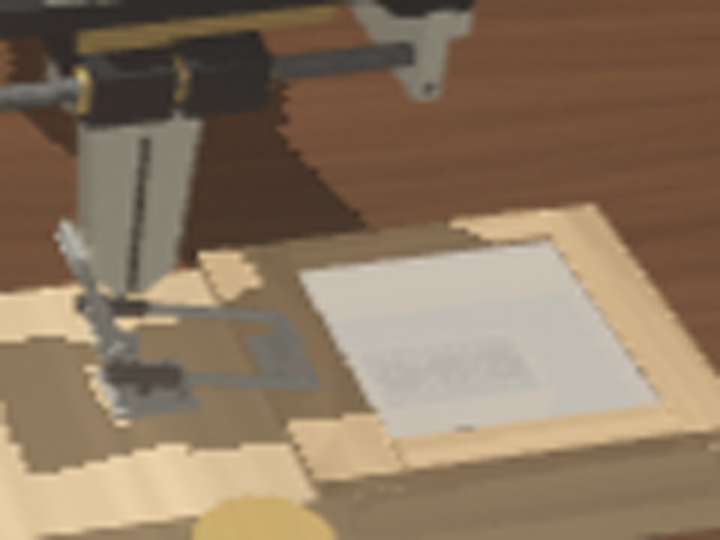

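The loop is hooked on the keeper and the lever is at about 1.1. I keep pressing along the arc.

Emit:
apply_moves(
  increments=[
    {"tx":0,"ty":-8,"tz":1,"ax":0,"ay":0,"az":0,"gripper":-1},
    {"tx":0,"ty":-15,"tz":2.5,"ax":0,"ay":0,"az":0,"gripper":-1},
    {"tx":0,"ty":-22,"tz":5,"ax":0,"ay":0,"az":0,"gripper":-1},
    {"tx":0,"ty":-28,"tz":9,"ax":0,"ay":0,"az":0,"gripper":-1},
    {"tx":0,"ty":-33,"tz":13,"ax":0,"ay":0,"az":0,"gripper":-1},
    {"tx":0,"ty":-37,"tz":18,"ax":0,"ay":0,"az":0,"gripper":-1},
    {"tx":0,"ty":-40,"tz":23,"ax":0,"ay":0,"az":0,"gripper":-1},
    {"tx":0,"ty":-42,"tz":28,"ax":0,"ay":0,"az":0,"gripper":-1},
    {"tx":0,"ty":-43,"tz":33,"ax":0,"ay":0,"az":0,"gripper":-1},
    {"tx":0,"ty":-43,"tz":37,"ax":0,"ay":0,"az":0,"gripper":-1},
    {"tx":0,"ty":-43,"tz":39,"ax":0,"ay":0,"az":0,"gripper":-1},
    {"tx":0,"ty":-43,"tz":40,"ax":0,"ay":0,"az":0,"gripper":-1},
  ],
)

```text
t: 20.65
tcp_pos: [568.2, -47.1, 241.0]
tcp_rot: [-0.034, 0.999, -0.004, 0.0]
ft_force: [-6.4, -3.6, 25.6]
grip_width: 0.004
```

```bash
python3 - <<'E'
from h import *
from station import r
s=r.sense();st(s)
im=r.grab_frame("scene");crop(im,365,190,485,280,6,"pics/s17c.png")
E
```

```text
t 20.65 tcp [568.2 -47.1 241. ] tip [568.4 -48.5  55. ] z [ 0.001 -0.007 -1.   ] y [-0.067  0.998 -0.008] F [-6.4 -3.6 25.6] w 0.004 q [ 0.43  0.78 -0.64  1.81  0.66  0.77  1.07]
```

View pics/s17c.png

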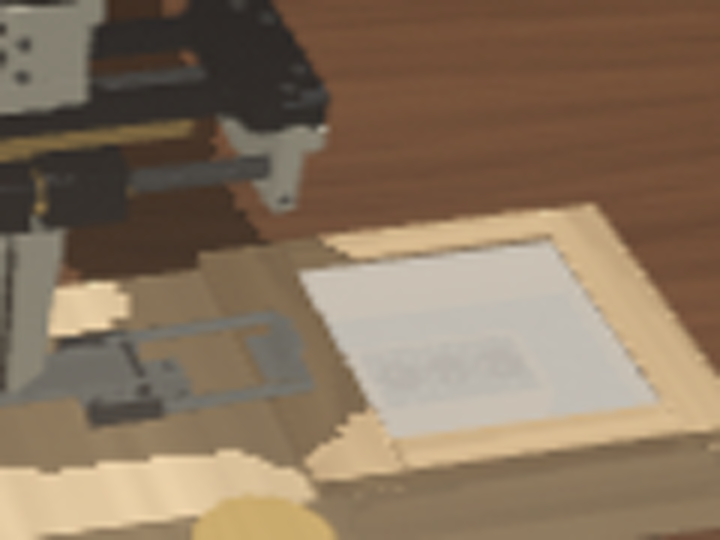

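The lever is flat: 25 N against its stop at z = 55. I retract straight up and clear, then check.

Emit:
apply_moves(
  increments=[
    {"tx":0,"ty":0,"tz":-5,"ax":0,"ay":0,"az":0,"gripper":-1},
    {"tx":0,"ty":0,"tz":-30,"ax":0,"ay":0,"az":0,"gripper":-1},
    {"tx":0,"ty":0,"tz":-70,"ax":0,"ay":0,"az":0,"gripper":-1},
    {"tx":0,"ty":0,"tz":-110,"ax":0,"ay":0,"az":0,"gripper":-1},
    {"tx":20,"ty":-40,"tz":-130,"ax":0,"ay":0,"az":0,"gripper":-1},
    {"tx":40,"ty":-80,"tz":-140,"ax":0,"ay":0,"az":0,"gripper":-1},
    {"tx":60,"ty":-120,"tz":-150,"ax":0,"ay":0,"az":0,"gripper":-1},
    {"tx":80,"ty":-160,"tz":-160,"ax":0,"ay":0,"az":0,"gripper":-1},
    {"tx":80,"ty":-180,"tz":-160,"ax":0,"ay":0,"az":0,"gripper":-1},
    {"tx":80,"ty":-180,"tz":-160,"ax":0,"ay":0,"az":0,"gripper":-1},
    {"tx":80,"ty":-180,"tz":-160,"ax":0,"ay":0,"az":0,"gripper":-1},
  ],
)

```text
t: 21.62
tcp_pos: [499.3, -234.1, 401.9]
tcp_rot: [-0.03, 1.0, -0.004, -0.0]
ft_force: [0.6, -0.2, 0.2]
grip_width: 0.004
```

```bash
python3 - <<'E'
from h import *
from station import r
s=r.sense();st(s)
im=r.grab_frame("scene");cv2.imwrite("pics/s18.png",im);crop(im,345,190,485,295,5,"pics/s18c.png")
im=r.grab_frame("top");cv2.imwrite("pics/t18.png",im)
print(proj(r.camera_model("scene"),TC(CASE,[[-125,0,55],[-7,0,50],[-65,0,53]])))
E
```

```text
t 21.62 tcp [ 499.3 -234.1  401.9] tip [ 499.3 -235.8  215.9] z [ 0.    -0.009 -1.   ] y [-0.06   0.998 -0.009] F [ 0.6 -0.2  0.2] w 0.004 q [ 0.9   0.57 -0.81  1.7   0.47  1.07  1.57]
[[358.02044099 253.31087673]
 [412.19471541 248.15150707]
 [385.83432482 250.4637137 ]]
```

View pics/s18c.png

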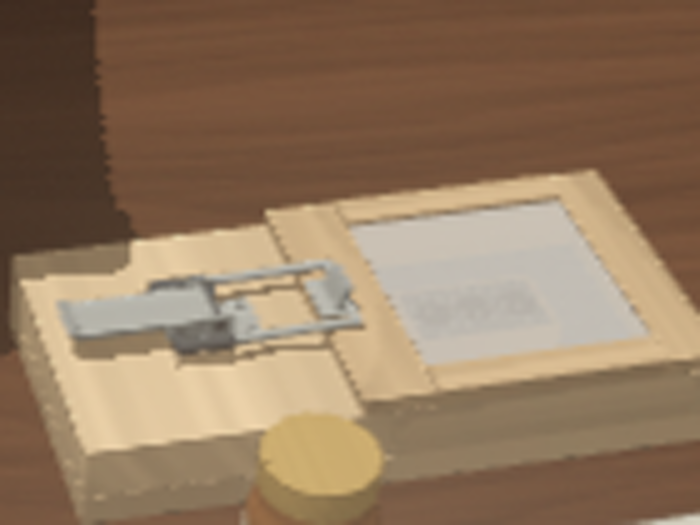

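View pics/t18.png

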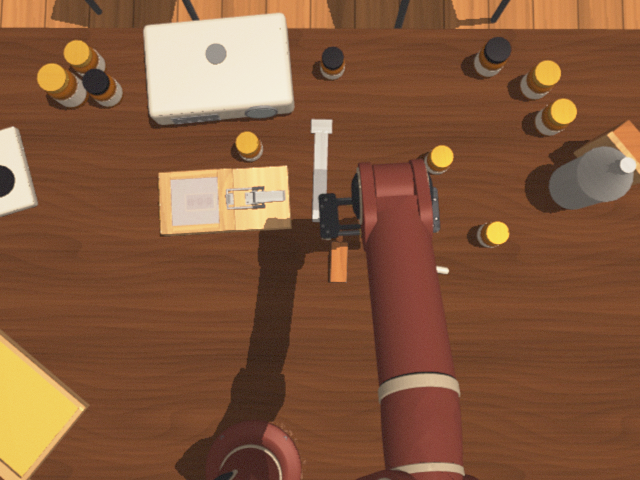

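View pics/s18.png

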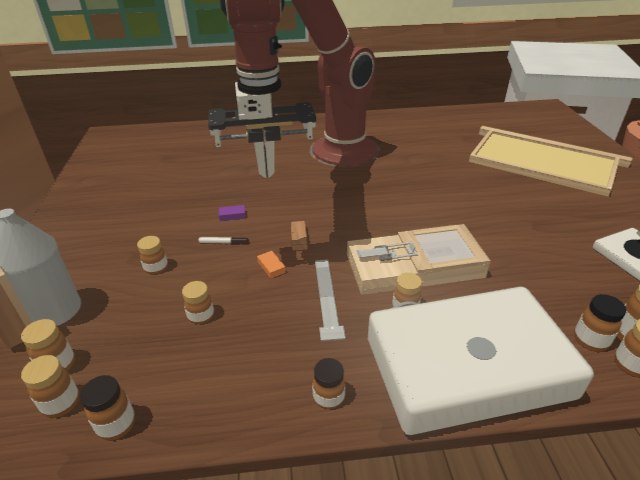

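The lever is flat, the loop is hooked behind the keeper and the lid is shut on the mesh-up cage. Jars, marker, hive tool and box are at the same pixels as at the start. I'll hand it in.

```bash
python3 - <<'E'
from h import *
a=cv2.imread("pics/scene0.png").astype(int);b=cv2.imread("pics/s18.png").astype(int)
for n,(u0,v0,u1,v1) in dict(jar=(138,235,168,262),jar2=(182,280,215,310),jar3=(393,290,422,306),marker=(198,234,248,246),box=(290,220,308,245),tool=(314,260,346,340)).items(): print(n,round(np.abs(a-b)[v0:v1,u0:u1].mean(),1))
from station import r
print(r.finish_job())
E
```

```text
jar 0.3
jar2 0.4
jar3 0.4
marker 0.6
box 8.6
tool 1.5
the job is handed in; nothing more can be done
None
```

The job is done and handed in at about 22 s of the 70 s allowed; no verdict is reported.

**What I did:** I stood the cage on end, tipped it over mesh up, and set it flat in the tray. Then I pushed the lid shut, swung the loop over behind the keeper, and pressed the lever down flat until it met its stop, at about 25 N.

**Last checks:**
- **Case:** In the final pictures the cage shows mesh up through the pane and the lid is shut. The loop bar is behind the keeper, and the lever stayed flat after the arm pulled away.
- **Other things:** The three jars, marker and hive tool matched the first scene picture almost exactly (mean difference 0.3 to 1.5 grey levels). The slide box differed more, at 8.6. It looks to be in the same place with the arm's shadow on it, but I did not measure its position separately.

**What went wrong:** My second grip on the cage closed empty because I lifted too soon. I measured again and repeated it, and nothing else moved. Two early move calls were refused as invalid and moved nothing.

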